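# Swing the setting punch down in the fingers and hang it in the rack

### The arm

A 6-joint arm with a two-finger parallel gripper is mounted at the origin on the work surface. World frame = base frame: x ahead of the robot, y to its left, z up, the work surface at z = 0. Lengths are in mm, angles in rad, forces in N, time in s.
With the tool pointing down it reaches from about 275 to 1000 mm from the base axis. Payload 8.4 kg.
Tool frame: the origin (TCP) lies at the very end of the fingers, on their centre line; the grasp point (between the pads) lies 19 mm behind it; z points along the fingers, y is the direction in which the jaws open and shut (so a half turn about z gives the same grasp; the last joint's range is limited). The gripper opens to 85 mm and grips with 20 to 120 N. Pads are 22 mm wide; open, the fingers measure 114 mm over their backs; the gripper's body (76 mm by 85 mm) begins 54 mm behind the grasp point. The pads swing forward as they close: fully open they stand 13 mm farther back than shut.
Start: joints at [-1.139, 0.353, 1.633, -0, 1.155, -0.002], TCP at [262.7, -567.112, 231.281] pointing down, gripper open.
Joint ranges: [-2.63, 2.63], [-0.92, 2.1], [0.06, 2.66], [-1.3, 4.44], [0, 2.69], [-3.02, 3.02]. Speed limits (rad/s): [2.22, 2.22, 2.79, 3.14, 3.14, 3.14].

### API

Orientations are given as [roll, pitch, yaw] about the fixed x, y, z axes, in that order (R = Rz(yaw) Ry(pitch) Rx(roll)).
In Python, from rig import r gives the robot as it stands.
- The arm moves only by the tool jog_arm, never from a script. Its argument "increments" is text: rows parted by semicolons, each of 7 numbers parted by spaces: the shift along the tool's x, y, z in cm, then the turn, a rotation vector about the tool's x, y, z in rad, then the opening, from -1 (shut) to 1 (fully open). A call has exactly 8 rows; each row shifts and turns the commanded pose from where the row before left it, along the tool's axes as they then stand; what a row does not reach is not made up. A row lasts 1/10 s, in which the tool goes at most 50 mm and 8.59 degrees, less where a joint would pass 70% of its speed; a pose out of reach is approached as far as the arm can. A call with a gripper value outside its range is refused whole. The fingers move at their own pace and stop on an object; "squeeze" is the grip in N (left out, the last holds). Time passes only in rows, so rows that do not move let the fingers close, or fill a call up. It gives the time, the measured TCP pose, the force and the opening at its end, in the units of the state.
- r.sense(): the state, without advancing time (a new reading comes with each control period).
- r.grab_frame(name): name is "scene" or "top" or "wrist"; returns the picture (384x512x3 uint8, red, green, blue); there is no depth.
- r.camera_info(name): a dict with "K" (3x3 intrinsics, pixels), "rvec" (rotation vector, rad) and "tvec" (3), from world to camera coordinates, as OpenCV has them. Camera axes: x right, y down, z forward; pixel columns grow to the right and rows downward; lengths in mm; the calibration is good to about 2 mm. A picture is of the moment at which its call begins: read the wrist's pose just before it. camera_info takes no time and is no camera call; for the wrist camera it gives the pose at the moment of the call.
- r.sign_off(): hands the job in, once; it reports no verdict.
The state is a dict: "clock": time; "qpos": joint angles; "qvel": joint speeds; "joint_efforts": joint torques, N m; "eef_pos": TCP position; "tcp_rot": TCP orientation; "contact_force": force on the tool from outside, world axes, zero at the start; "wrist_torque": the same for the moment, N m; "opening": opening from 0.0 (shut) to 1.0 (fully open).
Only numpy, scipy, OpenCV 4.12 (cv2) and the standard library are available. Lean on these libraries where they do the work, as an engineer would, in place of code of your own. Each camera call takes 0.05 s, during which the arm holds its last target.

### The job

Pinch the setting punch lying on the white board by its wooden ball and lift it well clear, still lying level. With the gripper kept pointing down, loosen your grip just enough that the shank swings down in the fingers to hang straight, then close firmly again without dropping it. Then slide the shank into the empty slot of the tool rack, lower the collar on to the bracket, and let go so the punch hangs there, leaving everything else where it is.

Things in the scene. Friction and masses are not known exactly. Their poses are not given: they have to be found in the camera images.
- punch_ball (a point): Centre of the dark wooden ball handle, 26 mm across, of the setting punch, the only tool on the white board. x axis: along the shank to the tip. Starts level, this point 27 mm above the table. A flat finger touches the ball in a small spot: pinched across the shank with 20 N or more it lifts level; at a light 1.5 to 5 N the shank swings down about the two contacts; under about 0.8 N it drops out.
- punch_collar (a point): Centre of the punch's hexagonal brass collar, 26 mm across flats, 6 mm thick, 50 mm from the ball's centre (face towards the tip: 53 mm). Between ball and collar runs a neck 12 mm across. At the start both ball and collar rest on the board. The punch weighs about 80 g; its centre of mass lies about 46 mm from the ball's centre.
- punch_tip (a point): Tip of the punch's steel shank, 120 mm from the ball's centre; the shank is 7 mm across and starts at the collar.
- slot_free_seat (a point): Centre of the empty slot of the tool rack, in the top face of its bracket, 110 mm above the table. x axis (level): inwards along the slot from its open mouth on the robot's side; z up. Slot 12 mm wide; mouth 30 mm before this point, closed end 14 mm behind it; bracket 60 mm deep, 66 wide, 8 thick. When hung, the collar rests on the bracket, the ball's centre 53 mm above this point.
- rack: Fixed rack, origin under its middle. Three steel brackets side by side, 75 mm apart; any of them may be the empty one. Foot 100 x 250 mm, 12 mm thick; plywood panel 18 to 30 mm behind the slot centres, up to the brackets. Above the brackets stand only the two tools hanging in the other slots.
- board: White heatproof board, fixed, 260 x 230 mm, 14 mm thick; origin at the centre of its underside. The punch lies near its middle.
- graver: Tool with a mushroom handle hanging in another slot, 52 mm tall above its collar's underside and 32 mm wide; origin at the underside of its collar, on its axis. Leave alone.
- scriber: Tool with a slim handle hanging in another slot, 62 mm tall above its collar's underside; origin at the underside of its collar, on its axis. Leave alone.
- ring_blank: Steel ring 22 mm across and 6 mm high, lying near the far left corner of the board. Leave alone.
- file: Small file with wooden handle, 175 mm long and 12 mm high, lying on the table. Leave alone.
- tweezers: Steel tweezers, 130 mm long and 8 mm high, lying on the table. Leave alone.
- coffee: Lidded coffee cup, 80 mm across and 125 mm tall, beyond the board. Leave alone.
- flux: Glass jar, 60 mm across and 65 mm tall, at the far side near the middle. Leave alone.
- charcoal: Dark soldering block 90 x 55 x 30 mm, left of the board. Leave alone.
Not all that is in view belongs to the job. Leave any orange look-alike of the part that bears punch_ball alone.

How it is judged (in metres and radians):
On the way, in this order (a step that is already met when the one before it is completed fails the run):
1. the punch is held in the fingers well clear of the board (ball's centre at least 120 mm above the table), its shank still within 35 degrees of level (height (world z) of punch_ball above 0.12 m and contact force between the fingers and punch above 0.3 N and angle between punch_ball's own x axis and vertical between 0.96 and 2.18 rad), for 0.2 s.
2. the punch hangs tip down in the fingers, within 14 degrees of vertical, ball's centre still at least 120 mm above the table, gripper within 30 degrees of pointing down (height (world z) of punch_ball above 0.12 m and contact force between the fingers and punch above 0.3 N and angle between punch_ball's own x axis and vertical above 2.9 rad and angle between the grasp point's own z axis and vertical above 2.62 rad), for 0.3 s.
At the end, for the whole second after the job is handed in: The punch hangs tip down in the empty slot, collar flat on the bracket: ball's centre 48 to 58 mm above the slot's top face, within 18 mm of the slot's centre along it and 8 mm across it, upright within 8 degrees, at rest and released (x of punch_ball in the frame of slot_free_seat between -0.018 and 0.018 m and y of punch_ball in the frame of slot_free_seat between -0.008 and 0.008 m and z of punch_ball in the frame of slot_free_seat between 0.048 and 0.058 m and angle between punch_ball's own x axis and vertical above 3 rad and linear speed of punch below 0.02 m/s and contact force between the fingers and punch below 0.05 N); the robot touches nothing.
It fails at once if the punch is knocked or dropped off the board (ball's centre lower than 20 mm above the table) (height (world z) of punch_ball below 0.02 m).
It fails at once if a bystander is moved more than 15 mm (distance of any of graver, scriber, ring_blank, file, tweezers, coffee, flux, charcoal from where it was at the start of the episode above 0.015 m).
It fails at once if the punch drops out of the fingers: out of their hold more than 30 mm from its start, below 110 mm and over 40 mm to the side of the slot (contact force between the fingers and punch below 0.01 N and distance of punch_ball from where it was at the start of the episode above 0.03 m and height (world z) of punch_ball below 0.11 m and horizontal distance between punch_ball and slot_free_seat above 0.04 m).
It fails at once if the punch is let go over the slot with its collar more than 13 mm above the bracket (contact force between the fingers and punch below 0.01 N and horizontal distance between punch_ball and slot_free_seat below 0.02 m and z of punch_ball in the frame of slot_free_seat above 0.066 m).
It also fails if it takes over 61 s, if anything falls off the work surface, if the arm or the gripper's body presses on something with over 40 N, if the wrist force passes 120 N, or if a joint passes its speed limit or range.

## Working session

There is one attempt and no reset: what is moved stays moved. The work goes in short steps, Python scripts to look and compute and a tool call to move; the robot and the scene stay as the last step left them, time stands still between calls to the robot, and variables do not carry over. Pictures are saved under pics/ and viewed, and the job is handed in when it is done.

Besides the shell and the picture viewer there is one more tool, called after "Call:" by a JSON object that holds its "name" and its "arguments", one argument or row to a line. jog_arm: Moves the arm, as the interface text tells. Its arguments: {"type":"object","properties":{"increments":{"type":"string"},"squeeze":{"type":"number"}},"required":["increments"]}

```bash
mkdir -p pics; ls; cat > h.py <<'E'
import numpy as np,cv2
from rig import r
def save(name,fn):
    im=r.grab_frame(name); cv2.imwrite(fn,im[:,:,::-1]); return im
def ray(ci,u,v):
    K=np.array(ci['K']);R=cv2.Rodrigues(np.array(ci['rvec'],float))[0];t=np.array(ci['tvec'],float).ravel()
    d=R.T@np.linalg.inv(K)@[u,v,1]; return -R.T@t,d
def atz(ci,u,v,z):
    c,d=ray(ci,u,v); return c+d*(z-c[2])/d[2]
def proj(ci,p):
    return cv2.projectPoints(np.array(p,float).reshape(-1,1,3),np.array(ci['rvec'],float),np.array(ci['tvec'],float),np.array(ci['K'],float),None)[0].reshape(-1,2)
def tri(obs):
    A=np.zeros((3,3));b=np.zeros(3)
    for ci,u,v in obs:
        c,d=ray(ci,u,v);d=d/np.linalg.norm(d);P=np.eye(3)-np.outer(d,d);A+=P;b+=P@c
    return np.linalg.solve(A,b)
E
python3 - <<'E'
from h import *
print({k:np.round(v,3) for k,v in r.sense().items()})
for n in("scene","top"): save(n,f"pics/{n}0.png"); print(r.camera_info(n))
E
```

```text
pics
{'clock': np.float64(0.0), 'qpos': array([-1.139,  0.354,  1.634,  0.   ,  1.155, -0.002]), 'qvel': array([-0.   , -0.001,  0.003, -0.   , -0.001,  0.002]), 'joint_efforts': array([-2.0000e-03, -6.0525e+01, -3.4208e+01,  0.0000e+00,  9.0000e-03,
        0.0000e+00]), 'eef_pos': array([ 262.493, -566.65 ,  230.521]), 'tcp_rot': array([-3.14 , -0.   ,  0.434]), 'contact_force': array([-0.303, -0.063, -0.386]), 'wrist_torque': array([-0.014, -0.035,  0.027]), 'opening': np.float64(0.999)}
{'K': array([[358.78016217,   0.        , 258.600988  ],
       [  0.        , 358.78016217, 192.57701473],
       [  0.        ,   0.        ,   1.        ]]), 'rvec': array([ 2.18981552,  1.5125416 , -0.41400877]), 'tvec': array([-222.76019088, -326.25134843, 1423.22554038])}
{'K': array([[491.83051179,   0.        , 251.26738024],
       [  0.        , 491.83051179, 188.77791007],
       [  0.        ,   0.        ,   1.        ]]), 'rvec': array([ 2.1135554 , -2.13059301,  0.21614262]), 'tvec': array([  39.8509335 ,  481.49753891, 1421.06897226])}
```

View pics/scene0.png

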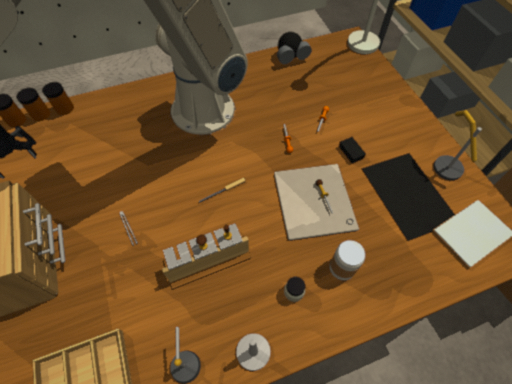

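View pics/top0.png

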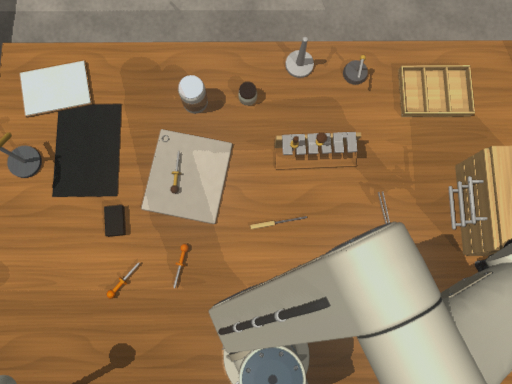

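The punch on the board is at about (176,175) in the top view. The orange look-alikes at (182,262) and (122,280) lie on the table, so they are not it. I'll enlarge the punch and the rack.

```bash
python3 - <<'E'
import cv2,numpy as np
t=cv2.imread('pics/top0.png');s=cv2.imread('pics/scene0.png')
def c(im,x,y,w,h,k):return cv2.resize(im[y:y+h,x:x+w],None,fx=k,fy=k,interpolation=cv2.INTER_CUBIC)
cv2.imwrite('pics/ct_punch.png',c(t,140,125,96,96,6))
cv2.imwrite('pics/ct_rack.png',c(t,265,120,100,50,8))
cv2.imwrite('pics/cs_punch.png',c(s,270,160,96,80,6))
cv2.imwrite('pics/cs_rack.png',c(s,155,215,100,75,8))
E
```

```text
(no output)
```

View pics/ct_punch.png

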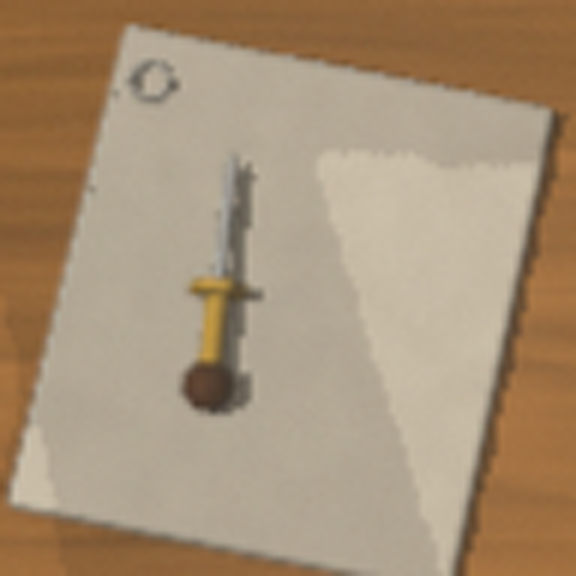

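View pics/ct_rack.png

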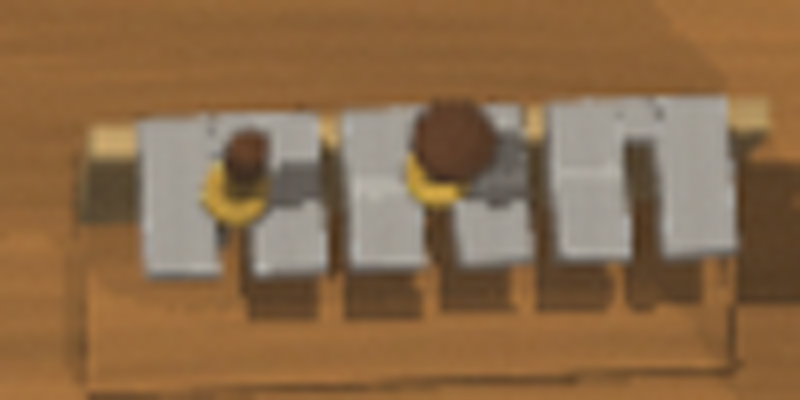

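View pics/cs_punch.png

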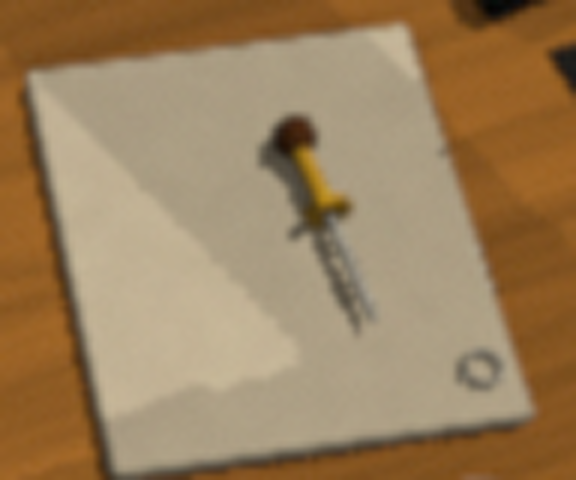

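View pics/cs_rack.png

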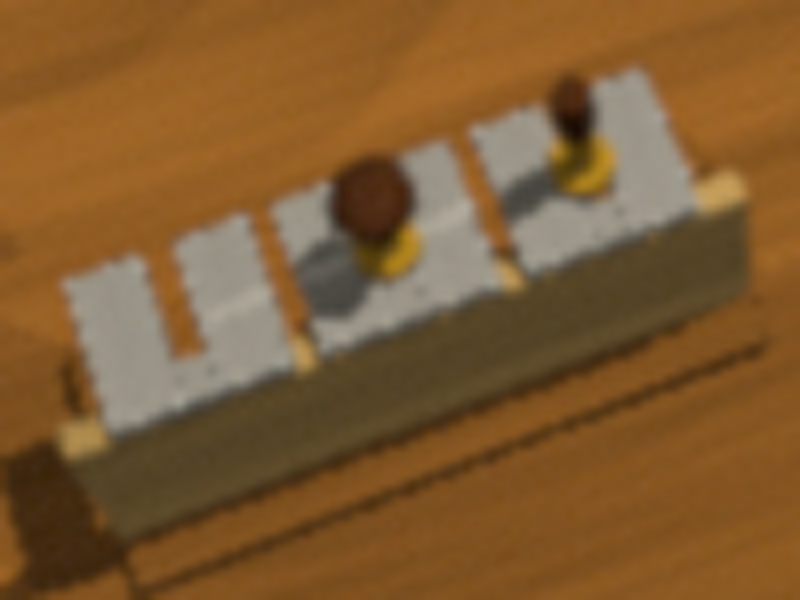

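The dark wooden ball on the board is the target, at top crop (208,385). The empty slot is the rightmost in the top view, crop (640,140)–(647,256). Next I fit the rack pose and the punch.

```bash
cat > fit.py <<'E'
from h import *
from scipy.optimize import least_squares
T=r.camera_info("top");S=r.camera_info("scene")
def f(c,x0,y0,k): return ((np.array(c)+.5)/k-.5)+[x0,y0]
top=[(-30,-42,556,260),(-30,-108,738,250),(30,-42,550,103),(30,-108,728,97),(14,-75,640,139),(-30,-75,647,257),
 (-30,108,146,275),(30,108,138,120),(30,42,320,114),(-30,42,327,272)]
sc=[(-30,-108,63,280),(-30,-42,247,214),(30,-42,300,350),(30,-108,107,432),(-30,-75,162,251),(14,-75,189,354),
 (-30,42,472,130),(-30,108,640,70),(30,108,697,190),(30,42,525,270)]
def W(p,q):
    c,s=np.cos(p[2]),np.sin(p[2]); q=np.array(q,float)
    return np.c_[p[0]+c*q[:,0]-s*q[:,1],p[1]+s*q[:,0]+c*q[:,1],np.full(len(q),110.)]
def res(p,parts=(1,1)):
    o=[]
    for ci,L,off,w in((T,top,(265,120,8),parts[0]),(S,sc,(155,215,8),parts[1])):
        L=np.array(L,float)
        if w:o.append((proj(ci,W(p,L[:,:2]))-f(L[:,2:],*off)).ravel())
    return np.concatenate(o)
for parts in((1,1),(1,0),(0,1)):
    s=least_squares(res,[700,-100,0],args=(parts,),x_scale=[10,10,.1]);p=s.x
    print(parts,p,np.sqrt(np.mean(s.fun**2)),'seat',W(p,[[0,-75]])[0])
tp=dict(ball=(208,385),collar=(219,288),tip=(234,155)); sp=dict(ball=(296,132),collar=(328,207),tip=(370,318))
for k,z in dict(ball=27,collar=27,tip=27).items():
    a=f(tp[k],140,125,6);b=f(sp[k],270,160,6)
    print(k,atz(T,*a,z),atz(S,*b,z),tri([(T,*a),(S,*b)]))
E
python3 fit.py
```

```text
(1, 1) [ 6.02511314e+02 -1.60747720e+02  3.87273169e-02] 0.7661942055634892 seat [ 605.41513634 -235.69148448  110.        ]
(1, 0) [ 6.04387278e+02 -1.62665916e+02  3.41454102e-02] 0.2554867232103071 seat [ 606.94768613 -237.62219827  110.        ]
(0, 1) [ 6.00668124e+02 -1.59125755e+02  4.48287497e-02] 0.6022609275907181 seat [ 604.02915468 -234.05040738  110.        ]
ball [487.57494826 268.67060651  27.        ] [481.19412542 274.64472611  27.        ] [486.18879587 268.70842397  37.12702435]
collar [537.69960453 264.18528962  27.        ] [532.23273116 269.65162049  27.        ] [536.20433054 264.31962878  36.03351996]
tip [607.50803383 257.98079981  27.        ] [602.95575322 259.92895473  27.        ] [605.67485201 257.11566152  33.65770451]
```

```bash
cat >> h.py <<'E'
from scipy.spatial.transform import Rotation as Ro
def pose():
    s=r.sense(); return np.array(s['eef_pos']),Ro.from_euler('xyz',s['tcp_rot']).as_matrix(),s
def go(target,yaw):
    """total tool-frame shift (cm) after yaw, and turn about tool z"""
    p,R,s=pose(); e=s['tcp_rot']; Rt=Ro.from_euler('xyz',[np.pi,0,yaw]).as_matrix()
    print('tcp',np.round(p,1),'rot',np.round(e,3),'t',round(float(s['clock']),2),'open',round(float(s['opening']),3))
    print('turn rotvec tool',np.round(Ro.from_matrix(R.T@Rt).as_rotvec(),3),'shift in new axes cm',np.round(Rt.T@(np.array(target)-p)/10,2))
E
python3 - <<'E'
from h import *
ci=r.camera_info("wrist");c,d=ray(ci,256,192);p,R,s=pose()
print(ci,'cam in tool',R.T@(c-p),'dir',R.T@d/np.linalg.norm(d))
go([500,-236,300],0.037)
E
```

```text
{'K': array([[344.46222948,   0.        , 264.3861681 ],
       [  0.        , 344.46222948, 185.76584865],
       [  0.        ,   0.        ,   1.        ]]), 'rvec': array([-2.4142098 ,  1.54410975,  0.2477288 ]), 'tvec': array([-624.10487501,  -40.22593847,  380.01632713])} cam in tool [ 7.90709309e+01 -2.32511913e-02 -1.42229995e+02] dir [-0.32775305 -0.02485009  0.94443656]
tcp [ 262.5 -566.7  230.6] rot [-3.14   0.     0.434] t 0.1 open 1.003
turn rotvec tool [-0.001  0.     0.397] shift in new axes cm [ 24.96 -32.17  -6.94]
```

Call:
{"name": "jog_arm", "arguments": {
  "increments": "0 0 -1 0 0 0.133 1; 0 0 -1 0 0 0.132 1; 0 0 -1 0 0 0.132 1; 3.5 -3.2 0 0 0 0 1; 3.5 -3.2 0 0 0 0 1; 3.5 -3.2 0 0 0 0 1; 3.5 -3.2 0 0 0 0 1; 3.5 -3.2 0 0 0 0 1"
}}

```text
clock: 0.9
eef_pos: [432.6, -399.2, 261.0]
tcp_rot: [-3.141, 0.0, 0.036]
contact_force: [1.8, 0.3, 0.3]
opening: 1.0
```

Call:
{"name": "jog_arm", "arguments": {
  "increments": "3.5 -3.2 0 0 0 0 1; 3.5 -3.2 0 0 0 0 1; 3.5 -3.2 0 0 0 0 1; 3.5 -3.2 0 0 0 0 1; 3.5 -3.2 0 0 0 0 1; 0 0 0 0 0 0 1; 0 0 0 0 0 0 1; 0 0 0 0 0 0 1"
}}

```text
clock: 1.7
eef_pos: [599.9, -235.0, 260.9]
tcp_rot: [-3.142, 0.001, 0.037]
contact_force: [-1.1, -0.1, -0.7]
opening: 1.005
```

```bash
cat >> h.py <<'E'
import json
def wsave(fn):
    p,R,s=pose(); ci=r.camera_info("wrist"); save("wrist",fn)
    json.dump({k:np.array(v).tolist() for k,v in ci.items()},open(fn[:-3]+'json','w'))
    print('tcp',np.round(p,1),np.round(s['tcp_rot'],4),'v',np.abs(s['qvel']).max(),'t',s['clock'],'open',s['opening'])
def cam(fn): return {k:np.array(v) for k,v in json.load(open(fn[:-3]+'json')).items()}
E
python3 -c "
from h import *
wsave('pics/w1.png')"
```

```text
tcp [ 599.9 -235.   260.9] [-3.1416e+00  1.0000e-03  3.6600e-02] v 0.017289446893872417 t 1.7 open 1.0052528664856055
```

View pics/w1.png

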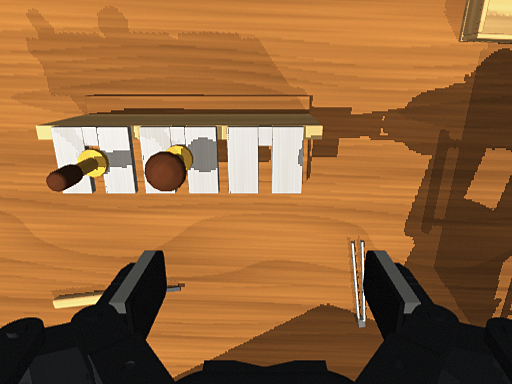

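```bash
python3 -c "
import cv2
t=cv2.imread('pics/w1.png');x,y,w,h=210,112,110,95
cv2.imwrite('pics/cw1.png',cv2.resize(t[y:y+h,x:x+w],None,fx=7,fy=6,interpolation=cv2.INTER_CUBIC))
x,y,w,h=35,112,190,95
cv2.imwrite('pics/cw1b.png',cv2.resize(t[y:y+h,x:x+w],None,fx=4,fy=4,interpolation=cv2.INTER_CUBIC))"
```

```text
(no output)
```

View pics/cw1.png

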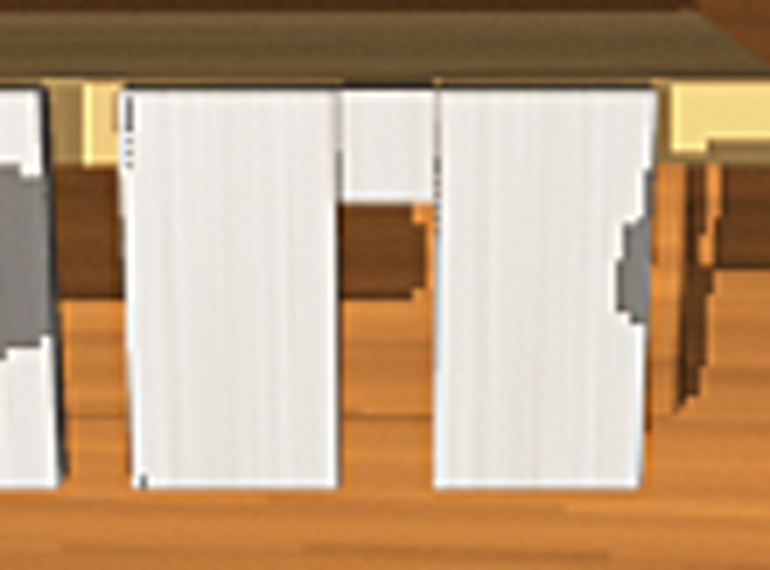

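View pics/cw1b.png

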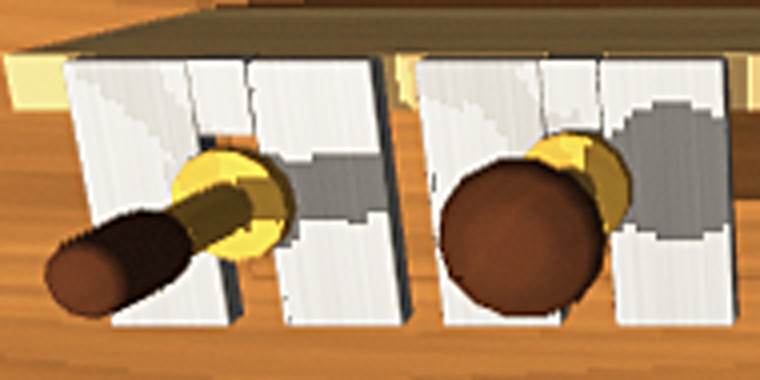

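```bash
python3 - <<'E'
import io,contextlib
with contextlib.redirect_stdout(io.StringIO()):
    from fit import *
C=cam('pics/w1.png')
pts=[(30,-42,125,90),(30,-108,655,88),(-30,-42,133,489),(-30,-108,640,488),(14,-69,342,203),(14,-81,436,203),(-30,-69,339,488),(-30,-81,435,488)]
b=[(30,108,66,60),(30,42,374,58),(-30,42,404,325),(30,33,416,60),(30,-33,722,58),(-30,33,444,325),(-30,-33,734,325)]
L=np.array(pts,float);px=np.c_[(L[:,2]+.5)/7-.5+210,(L[:,3]+.5)/6-.5+112]
B=np.array(b,float);pb=(B[:,2:]+.5)/4-.5+[35,112]
Q=np.r_[L[:,:2],B[:,:2]];P=np.r_[px,pb]
rw=lambda p:(proj(C,W(p,Q))-P).ravel()
s=least_squares(rw,[600,-160,0.03],x_scale=[10,10,.1]);p=s.x
print(p,np.sqrt(np.mean(s.fun**2)),W(p,[[0,-75]])[0]);print(s.fun.reshape(-1,2).round(1))
for a,c in zip(px[4:],L[4:,:2]): print(c,atz(C,*a,110))
# with z free
E
```

```text
[ 6.03362329e+02 -1.60688745e+02  3.43994484e-02] 0.5734082922300716 [ 605.94177892 -235.64437434  110.        ]
[[-1.  -0.2]
 [ 1.2  0.2]
 [ 0.1  0.1]
 [ 0.9  0.3]
 [-0.  -0.4]
 [ 0.5 -0.4]
 [ 0.6  0.3]
 [ 0.2  0.3]
 [-1.7 -0.4]
 [-0.8  0.2]
 [-0.1  0.2]
 [-0.7 -0.3]
 [ 0.7  0.2]
 [-0.1  0.2]
 [ 0.6  0.3]]
[ 14. -69.] [ 619.40822196 -229.21167711  110.        ]
[ 14. -81.] [ 619.81719056 -240.78183641  110.        ]
[-30. -69.] [ 576.01609547 -230.12268213  110.        ]
[-30. -81.] [ 576.4532104  -242.47747773  110.        ]
```

```bash
python3 -c "
from h import *
go([490,268,200],-0.089)"
```

```text
tcp [ 599.8 -235.3  261.1] rot [3.142e+00 1.000e-03 3.600e-02] t 1.75 open 1.001
turn rotvec tool [0.    0.001 0.125] shift in new axes cm [-15.41 -49.16   6.11]
```

Call:
{"name": "jog_arm", "arguments": {
  "increments": "0 0 0 0 0 0.125 1; -1.4 -4.47 0 0 0 0 1; -1.4 -4.47 0 0 0 0 1; -1.4 -4.47 0 0 0 0 1; -1.4 -4.47 0 0 0 0 1; -1.4 -4.47 0 0 0 0 1; -1.4 -4.47 0 0 0 0 1; -1.4 -4.47 0 0 0 0 1"
}}

```text
clock: 2.55
eef_pos: [529.8, 86.1, 261.6]
tcp_rot: [-3.142, -0.001, -0.091]
contact_force: [1.0, 0.4, -0.6]
opening: 1.002
```

Call:
{"name": "jog_arm", "arguments": {
  "increments": "-1.4 -4.47 1 0 0 0 1; -1.4 -4.47 1 0 0 0 1; -1.4 -4.47 1 0 0 0 1; -1.4 -4.47 1 0 0 0 1; 0 0 2 0 0 0 1; 0 0 0 0 0 0 1; 0 0 0 0 0 0 1; 0 0 0 0 0 0 1"
}}

```text
clock: 3.35
eef_pos: [491.4, 267.8, 202.3]
tcp_rot: [-3.141, -0.001, -0.09]
contact_force: [0.3, -1.0, 0.2]
opening: 1.0
```

```bash
python3 -c "
from h import *
wsave('pics/w2.png')"
```

```text
tcp [491.4 267.8 202.3] [-3.1411e+00 -1.0000e-03 -9.0200e-02] v 0.005126964324392661 t 3.35 open 0.9999855366974775
```

View pics/w2.png

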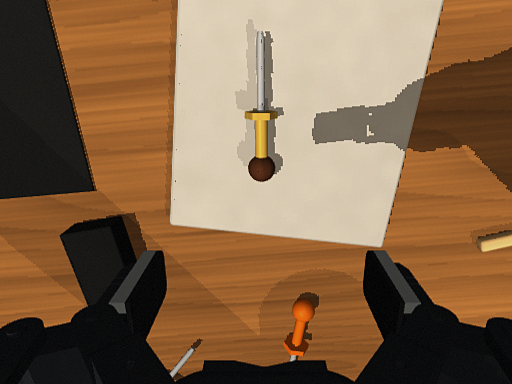

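```bash
python3 - <<'E'
from h import *
import cv2
im=cv2.imread('pics/w2.png')
h=cv2.resize(im[20:190,220:305],None,fx=4,fy=4,interpolation=cv2.INTER_CUBIC);cv2.imwrite('pics/cw2.png',h[:600]if 0 else cv2.resize(im[20:190,200:320],None,fx=3.5,fy=3.5,interpolation=cv2.INTER_CUBIC))
C=cam('pics/w2.png')
b=atz(C,261.5,168,27);t=atz(C,260.5,31,27);c=atz(C,261,115,27)
print(b,c,t,np.linalg.norm(t-b),np.arctan2(*(t-b)[1::-1]),np.arctan2(*(c-b)[1::-1]))
E
```

```text
[485.04967003 271.01118378  27.        ] [534.69684966 266.78280831  27.        ] [604.46326086 260.59264525  27.        ] 119.8672249592406 -0.08702713645350889 -0.0849634564000169
```

View pics/cw2.png

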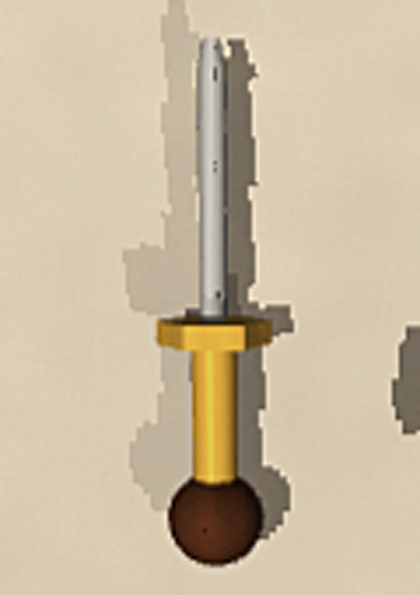

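```bash
python3 -c "
from h import *
go([485.2,270.8,16],-0.087)"
```

```text
tcp [491.5 267.9 202.4] rot [-3.141e+00 -1.000e-03 -9.000e-02] t 3.4 open 1.001
turn rotvec tool [-0.001 -0.001 -0.003] shift in new axes cm [-0.65 -0.24 18.64]
```

Call:
{"name": "jog_arm", "arguments": {
  "increments": "-0.65 -0.24 2 0 0 -0.003 1; 0 0 3.5 0 0 0 1; 0 0 3.5 0 0 0 1; 0 0 3.5 0 0 0 1; 0 0 1.5 0 0 0 0.5; 0 0 0 0 0 0 0.5; 0 0 0 0 0 0 0.5; 0 0 0 0 0 0 0.5"
}}

```text
clock: 4.2
eef_pos: [485.6, 272.1, 62.9]
tcp_rot: [-3.14, -0.002, -0.086]
contact_force: [0.7, 0.1, 0.4]
opening: 0.75
```

```bash
python3 -c "
from h import *
wsave('pics/w3.png')
go([485.2,270.8,16],-0.087)"
```

```text
tcp [485.6 272.1  62.9] [-3.1401e+00 -2.2000e-03 -8.5800e-02] v 0.0045982631959890375 t 4.2 open 0.7500326433012845
tcp [485.5 272.2  62.9] rot [-3.14e+00 -2.00e-03 -8.60e-02] t 4.25 open 0.75
turn rotvec tool [-0.002 -0.002  0.001] shift in new axes cm [-0.02  0.14  4.69]
```

View pics/w3.png

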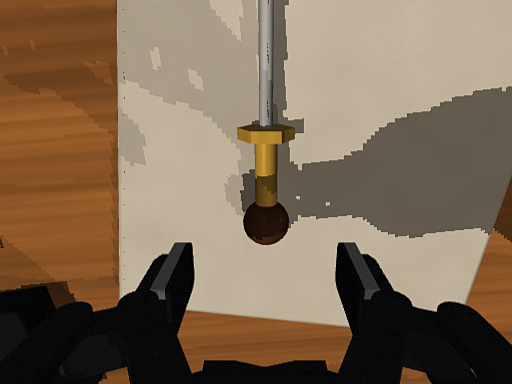

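```bash
python3 -c "
from h import *
C=cam('pics/w3.png');print(atz(C,265.8,222,27), proj(C,[485.2,270.9,27]))"
```

```text
[485.02583835 271.23262214  27.        ] [[266.36192612 221.67017722]]
```

Call:
{"name": "jog_arm", "arguments": {
  "increments": "0 0.1 1.5 0 0 0 0.2; 0 0 1.5 0 0 0 0.1; 0 0 1.0 0 0 0 0; 0 0 0.6 0 0 0 0; 0 0 0 0 0 0 0; 0 0 0 0 0 0 0; 0 0 0 0 0 0 -0.1; 0 0 0 0 0 0 -0.2",
  "squeeze": 30
}}

```text
clock: 5.05
eef_pos: [484.6, 271.1, 15.7]
tcp_rot: [-3.141, -0.001, -0.085]
contact_force: [0.5, 0.1, -1.1]
opening: 0.397
```

```bash
python3 -c "
from h import *
wsave('pics/w4.png')
go([485.2,271,16],-0.087)
print(r.sense()['contact_force'])"
```

```text
tcp [484.6 271.1  15.7] [-3.1412e+00 -6.0000e-04 -8.5200e-02] v 0.002205405402910873 t 5.05 open 0.39719504137150013
tcp [484.5 271.   15.7] rot [-3.141e+00 -1.000e-03 -8.500e-02] t 5.1 open 0.399
turn rotvec tool [-0.    -0.001  0.002] shift in new axes cm [ 0.07 -0.   -0.03]
[-0.54656515 -0.09996791 -0.14432699]
```

View pics/w4.png

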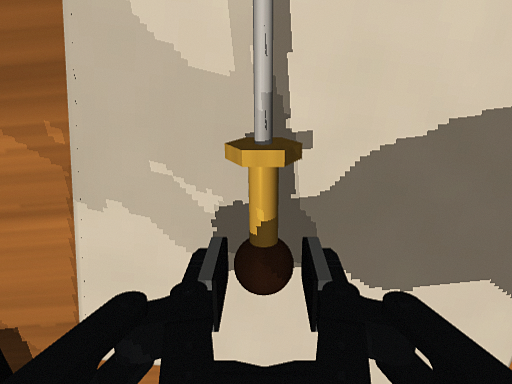

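Call:
{"name": "jog_arm", "arguments": {
  "increments": "0 0 0 0 0 0 -0.3; 0 0 0 0 0 0 -0.4; 0 0 0 0 0 0 -1; 0 0 0 0 0 0 -1; 0 0 0 0 0 0 -1; 0 0 0 0 0 0 -1; 0 0 -0.2 0 0 0 -1; 0 0 -0.4 0 0 0 -1",
  "squeeze": 40
}}

```text
clock: 5.9
eef_pos: [483.8, 270.6, 21.0]
tcp_rot: [3.141, 0.001, -0.085]
contact_force: [-0.1, -0.4, -1.0]
opening: 0.272
```

Call:
{"name": "jog_arm", "arguments": {
  "increments": "0 0 -0.8 0 0 0 -1; 0 0 -1.2 0 0 0 -1; 0 0 -1.6 0 0 0 -1; 0 0 -2 0 0 0 -1; 0 0 -2 0 0 0 -1; 0 0 -2 0 0 0 -1; 0 0 -2 0 0 0 -1; 0 0 -2 0 0 0 -1"
}}

```text
clock: 6.7
eef_pos: [484.2, 270.8, 159.1]
tcp_rot: [-3.141, -0.001, -0.085]
contact_force: [0.2, 0.7, -1.3]
opening: 0.272
```

Call:
{"name": "jog_arm", "arguments": {
  "increments": "0 0 -2 0 0 0 -1; 0 0 -2 0 0 0 -1; 0 0 -2 0 0 0 -1; 0 0 -1.5 0 0 0 -1; 0 0 -0.8 0 0 0 -1; 0 0 0 0 0 0 -1; 0 0 0 0 0 0 -1; 0 0 0 0 0 0 -1"
}}

```text
clock: 7.5
eef_pos: [483.7, 270.6, 239.4]
tcp_rot: [3.141, 0.001, -0.085]
contact_force: [-0.6, -0.9, -0.3]
opening: 0.27
```

```bash
python3 -c "
from h import *
wsave('pics/w5.png')
print(r.sense()['contact_force'])"
```

```text
tcp [483.7 270.6 239.4] [ 3.1408e+00  1.2000e-03 -8.5200e-02] v 0.005651896339328481 t 7.5 open 0.2701865634847651
[-0.45342351 -0.55880699 -0.41921198]
```

View pics/w5.png

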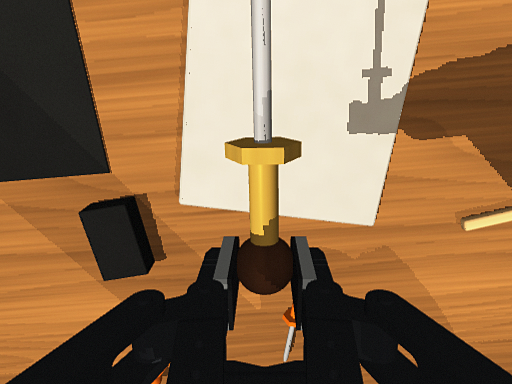

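Call:
{"name": "jog_arm", "arguments": {
  "increments": "0 0 0 0 0 0 -1; 0 0 0 0 0 0 -1; 0 0 0 0 0 0 -1; 0 0 0 0 0 0 -1; 0 0 0 0 0 0 -1; 0 0 0 0 0 0 -1; 0 0 0 0 0 0 -1; 0 0 0 0 0 0 -1",
  "squeeze": 3
}}

```text
clock: 8.35
eef_pos: [484.3, 270.9, 240.3]
tcp_rot: [-3.142, -0.0, -0.085]
contact_force: [0.8, 0.3, -1.0]
opening: 0.274
```

```bash
python3 -c "
from h import *
wsave('pics/w6.png')
print(r.sense()['contact_force'])"
```

```text
tcp [484.3 270.9 240.3] [-3.1415e+00 -1.0000e-04 -8.5200e-02] v 0.001953324050910488 t 8.35 open 0.2744403779177491
[-0.29012579  0.2597574  -0.87534874]
```

View pics/w6.png

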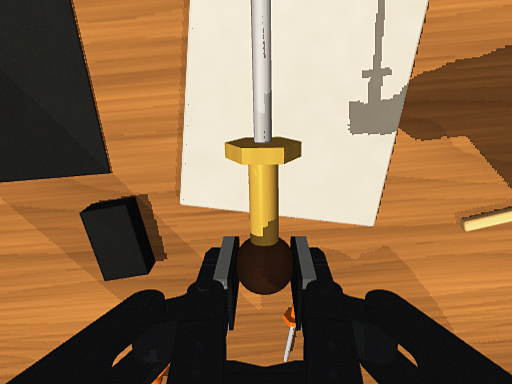

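Call:
{"name": "jog_arm", "arguments": {
  "increments": "0 0 0 0 0 0 -0.8; 0 0 0 0 0 0 -0.75; 0 0 0 0 0 0 -0.7; 0 0 0 0 0 0 -0.65; 0 0 0 0 0 0 -0.62; 0 0 0 0 0 0 -0.6; 0 0 0 0 0 0 -0.58; 0 0 0 0 0 0 -0.58",
  "squeeze": 20
}}

```text
clock: 9.2
eef_pos: [484.2, 270.9, 240.3]
tcp_rot: [3.142, 0.0, -0.085]
contact_force: [0.3, -0.4, -1.1]
opening: 0.274
```

```bash
cat > look.py <<'E'
import sys
from h import *
n=sys.argv[1]; wsave(f'pics/{n}.png'); save('scene',f'pics/{n}s.png')
o=[]
for i in range(3): o.append(r.sense()['opening'])
print(o)
a=cv2.imread(f'pics/{n}.png');b=cv2.imread(f'pics/{n}s.png')[130:250,250:410]
b=cv2.resize(b,None,fx=1.8,fy=1.8,interpolation=cv2.INTER_CUBIC)
c=np.zeros((384,800,3),np.uint8);c[:,:512]=a;c[:b.shape[0],512:]=b[:,:288];cv2.imwrite(f'pics/{n}c.png',c)
E
python3 look.py w7
```

```text
tcp [484.2 270.9 240.3] [ 3.1416e+00  1.0000e-04 -8.5300e-02] v 0.0015085926235041873 t 9.2 open 0.2740555810250038
[0.27490632013957556, 0.27490632013957556, 0.27490632013957556]
```

View pics/w7c.png

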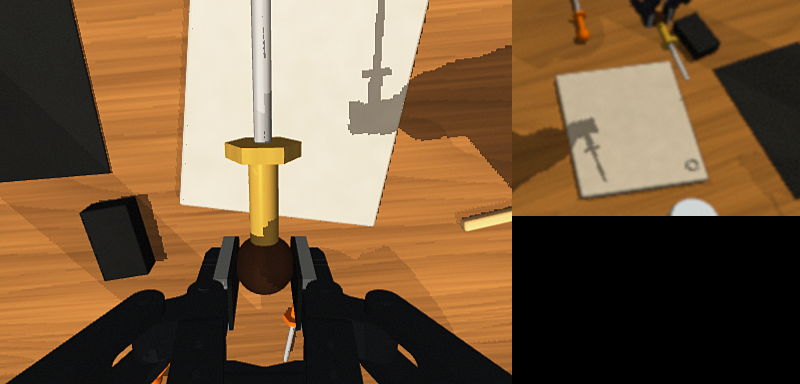

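Call:
{"name": "jog_arm", "arguments": {
  "increments": "0 0 0 0 0 0 -0.57; 0 0 0 0 0 0 -0.56; 0 0 0 0 0 0 -0.55; 0 0 0 0 0 0 -0.54; 0 0 0 0 0 0 -0.53; 0 0 0 0 0 0 -0.52; 0 0 0 0 0 0 -0.51; 0 0 0 0 0 0 -0.51"
}}

```text
clock: 10.1
eef_pos: [484.3, 270.9, 240.3]
tcp_rot: [-3.142, -0.0, -0.085]
contact_force: [0.6, 0.1, -0.8]
opening: 0.275
```

```bash
python3 look.py w8
```

```text
tcp [484.3 270.9 240.3] [-3.1416 -0.     -0.0852] v 0.002616513668441699 t 10.1 open 0.27529951530798386
[0.27305294170725625, 0.27305294170725625, 0.27305294170725625]
```

View pics/w8c.png

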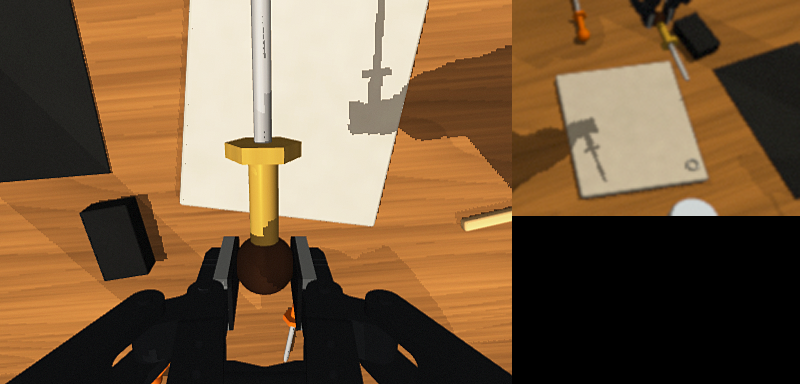

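Call:
{"name": "jog_arm", "arguments": {
  "increments": "0 0 0 0 0 0 -0.505; 0 0 0 0 0 0 -0.5; 0 0 0 0 0 0 -0.5; 0 0 0 0 0 0 -0.495; 0 0 0 0 0 0 -0.495; 0 0 0 0 0 0 -0.49; 0 0 0 0 0 0 -0.49; 0 0 0 0 0 0 -0.49"
}}

```text
clock: 11.0
eef_pos: [484.3, 270.9, 240.3]
tcp_rot: [-3.142, -0.0, -0.085]
contact_force: [-0.6, 0.1, -1.6]
opening: 0.274
```

```bash
python3 look.py w9
```

```text
tcp [484.3 270.9 240.3] [-3.1416 -0.     -0.0852] v 0.0013141944070638538 t 11.0 open 0.27446861534081274
[0.2709929585537609, 0.2709929585537609, 0.2709929585537609]
```

View pics/w9c.png

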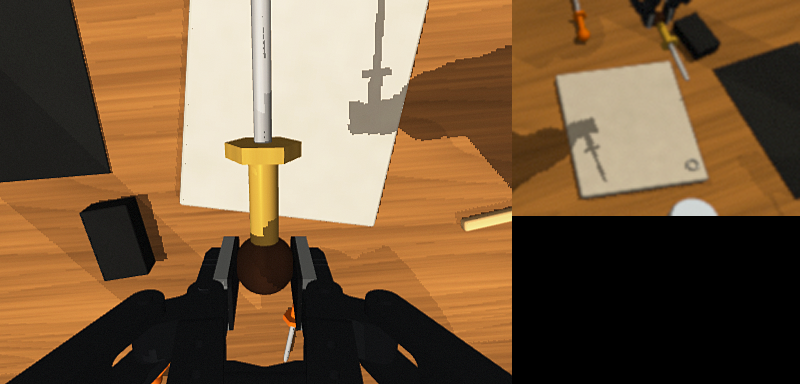

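Call:
{"name": "jog_arm", "arguments": {
  "increments": "0 0 0 0 0 0 -0.488; 0 0 0 0 0 0 -0.486; 0 0 0 0 0 0 -0.484; 0 0 0 0 0 0 -0.482; 0 0 0 0 0 0 -0.48; 0 0 0 0 0 0 -0.478; 0 0 0 0 0 0 -0.476; 0 0 0 0 0 0 -0.476"
}}

```text
clock: 11.9
eef_pos: [484.2, 270.8, 240.3]
tcp_rot: [3.142, 0.0, -0.085]
contact_force: [-0.0, -0.2, -0.9]
opening: 0.277
```

```bash
python3 look.py w10
```

```text
tcp [484.2 270.8 240.3] [ 3.1416  0.     -0.0852] v 0.0024688681794834133 t 11.9 open 0.2770563198305732
[0.2776449371644982, 0.2776449371644982, 0.2776449371644982]
```

View pics/w10c.png

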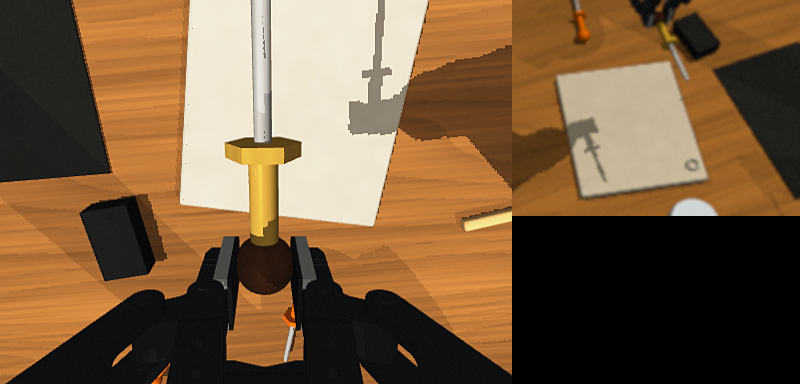

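Call:
{"name": "jog_arm", "arguments": {
  "increments": "0 0 0 0 0 0 -0.474; 0 0 0 0 0 0 -0.473; 0 0 0 0 0 0 -0.472; 0 0 0 0 0 0 -0.471; 0 0 0 0 0 0 -0.47; 0 0 0 0 0 0 -0.469; 0 0 0 0 0 0 -0.468; 0 0 0 0 0 0 -0.468"
}}

```text
clock: 12.8
eef_pos: [484.3, 270.9, 240.3]
tcp_rot: [-3.142, -0.0, -0.085]
contact_force: [0.1, -0.0, -1.2]
opening: 0.274
```

```bash
python3 look.py w11
```

```text
tcp [484.3 270.9 240.3] [-3.1416 -0.     -0.0851] v 0.0020336299663849047 t 12.8 open 0.27425515652768756
[0.27368466444785794, 0.27368466444785794, 0.27368466444785794]
```

View pics/w11c.png

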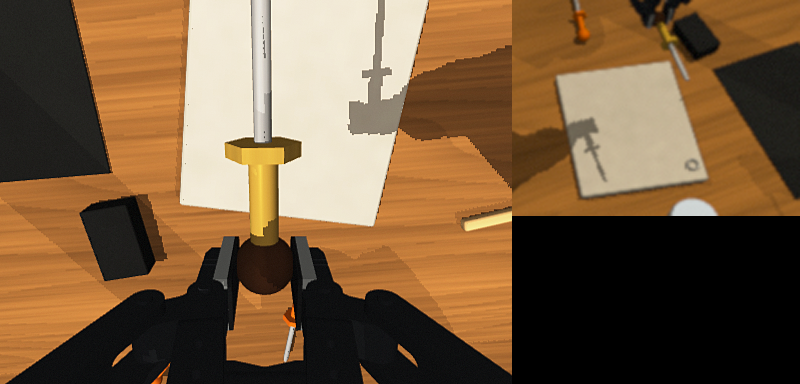

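Call:
{"name": "jog_arm", "arguments": {
  "increments": "0 0 0 0 0 0 -0.467; 0 0 0 0 0 0 -0.466; 0 0 0 0 0 0 -0.465; 0 0 0 0 0 0 -0.464; 0 0 0 0 0 0 -0.463; 0 0 0 0 0 0 -0.462; 0 0 0 0 0 0 -0.461; 0 0 0 0 0 0 -0.46"
}}

```text
clock: 13.7
eef_pos: [484.2, 270.9, 240.3]
tcp_rot: [-3.142, 0.0, -0.085]
contact_force: [-0.1, -0.0, -0.8]
opening: 0.275
```

```bash
python3 look.py w12
```

```text
tcp [484.2 270.9 240.3] [-3.1416  0.     -0.0852] v 0.0016408321625863182 t 13.7 open 0.2754676161352979
[0.2721596247102585, 0.2721596247102585, 0.2721596247102585]
```

View pics/w12c.png

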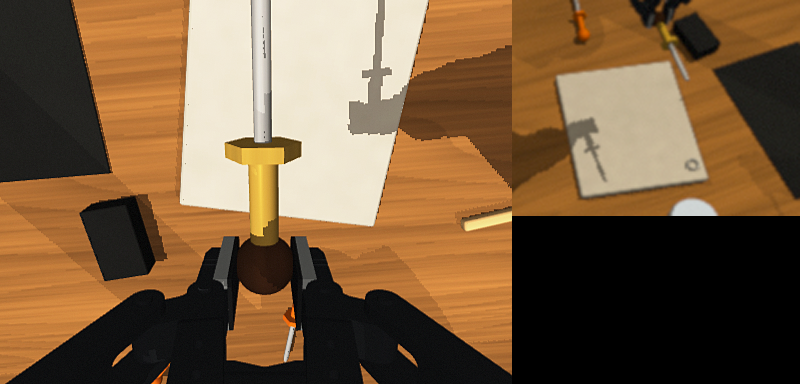

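Call:
{"name": "jog_arm", "arguments": {
  "increments": "0 0 0 0 0 0 -0.459; 0 0 0 0 0 0 -0.458; 0 0 0 0 0 0 -0.457; 0 0 0 0 0 0 -0.456; 0 0 0 0 0 0 -0.455; 0 0 0 0 0 0 -0.454; 0 0 0 0 0 0 -0.453; 0 0 0 0 0 0 -0.452"
}}

```text
clock: 14.6
eef_pos: [484.3, 270.9, 240.3]
tcp_rot: [-3.142, -0.0, -0.085]
contact_force: [-0.5, -0.6, -0.7]
opening: 0.274
```

```bash
python3 look.py w13
```

```text
tcp [484.3 270.9 240.3] [-3.1416 -0.     -0.0853] v 0.0007907706016803873 t 14.6 open 0.2735968676023726
[0.2765667755971539, 0.2765667755971539, 0.2765667755971539]
```

View pics/w13c.png

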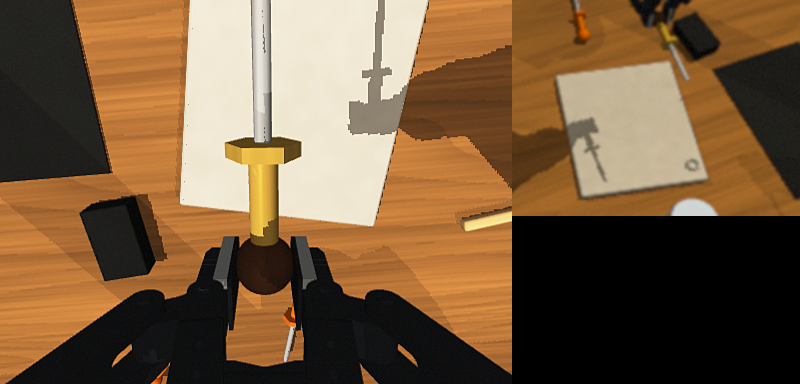

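Call:
{"name": "jog_arm", "arguments": {
  "increments": "0 0 0 0 0 0 -0.451; 0 0 0 0 0 0 -0.45; 0 0 0 0 0 0 -0.449; 0 0 0 0 0 0 -0.448; 0 0 0 0 0 0 -0.447; 0 0 0 0 0 0 -0.446; 0 0 0 0 0 0 -0.445; 0 0 0 0 0 0 -0.444"
}}

```text
clock: 15.5
eef_pos: [484.2, 270.9, 240.3]
tcp_rot: [3.142, 0.0, -0.085]
contact_force: [1.1, 0.2, -0.9]
opening: 0.279
```

```bash
python3 look.py w14
```

```text
tcp [484.2 270.9 240.3] [ 3.1416  0.     -0.0852] v 0.0029419043118557677 t 15.5 open 0.2789798368261885
[0.2794631053999996, 0.2794631053999996, 0.2794631053999996]
```

View pics/w14c.png

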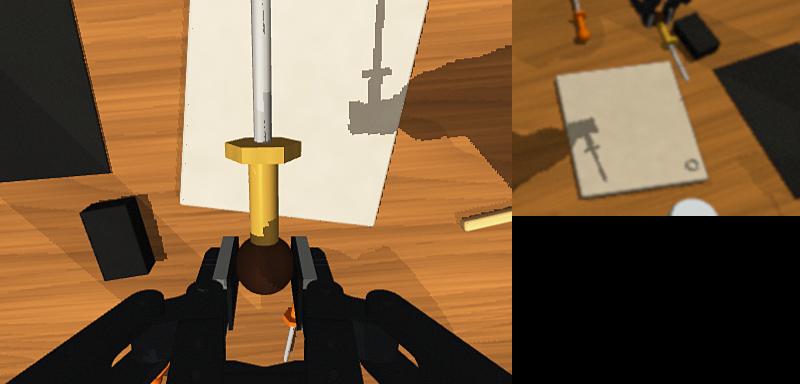

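Call:
{"name": "jog_arm", "arguments": {
  "increments": "0 0 0 0 0 0 -0.443; 0 0 0 0 0 0 -0.442; 0 0 0 0 0 0 -0.441; 0 0 0 0 0 0 -0.44; 0 0 0 0 0 0 -0.439; 0 0 0 0 0 0 -0.438; 0 0 0 0 0 0 -0.438; 0 0 0 0 0 0 -0.438"
}}

```text
clock: 16.4
eef_pos: [484.3, 270.9, 240.3]
tcp_rot: [-3.142, -0.0, -0.085]
contact_force: [0.6, -0.0, 0.4]
opening: 0.287
```

```bash
python3 look.py w15
```

```text
tcp [484.3 270.9 240.3] [-3.1416 -0.     -0.0852] v 0.0011705470765206016 t 16.4 open 0.2865360832419925
[0.28367239567675145, 0.28367239567675145, 0.28367239567675145]
```

View pics/w15c.png

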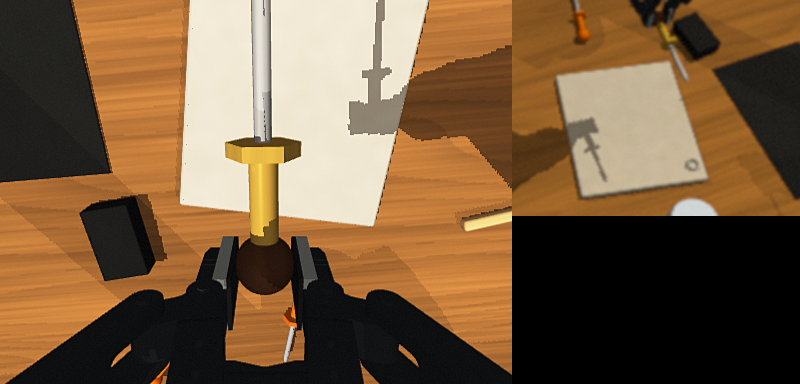

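Call:
{"name": "jog_arm", "arguments": {
  "increments": "0 0 0 0 0 0 -0.437; 0 0 0 0 0 0 -0.436; 0 0 0 0 0 0 -0.435; 0 0 0 0 0 0 -0.434; 0 0 0 0 0 0 -0.433; 0 0 0 0 0 0 -0.432; 0 0 0 0 0 0 -0.432; 0 0 0 0 0 0 -0.432"
}}

```text
clock: 17.3
eef_pos: [484.3, 270.9, 240.3]
tcp_rot: [-3.142, -0.0, -0.085]
contact_force: [1.1, -0.2, -1.3]
opening: 0.284
```

```bash
python3 look.py w16
```

```text
tcp [484.3 270.9 240.3] [-3.1415 -0.     -0.0852] v 0.00168228016128107 t 17.3 open 0.2841972624207665
[0.28286426450371777, 0.28286426450371777, 0.28286426450371777]
```

View pics/w16c.png

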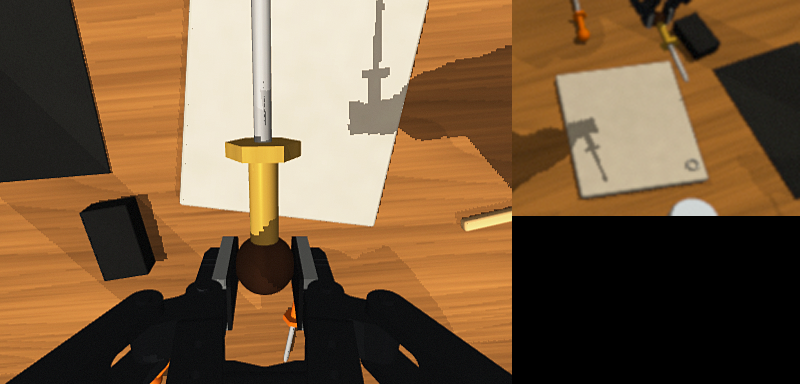

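Call:
{"name": "jog_arm", "arguments": {
  "increments": "0 0 0 0 0 0 -0.431; 0 0 0 0 0 0 -0.43; 0 0 0 0 0 0 -0.429; 0 0 0 0 0 0 -0.428; 0 0 0 0 0 0 -0.427; 0 0 0 0 0 0 -0.426; 0 0 0 0 0 0 -0.426; 0 0 0 0 0 0 -0.426"
}}

```text
clock: 18.2
eef_pos: [484.3, 270.9, 240.3]
tcp_rot: [-3.142, -0.0, -0.085]
contact_force: [-1.1, 0.2, -1.5]
opening: 0.291
```

```bash
python3 look.py w17
```

```text
tcp [484.3 270.9 240.3] [-3.1416 -0.     -0.0852] v 0.001059559395375623 t 18.2 open 0.29058891927611785
[0.2847340736533806, 0.2847340736533806, 0.2847340736533806]
```

View pics/w17c.png

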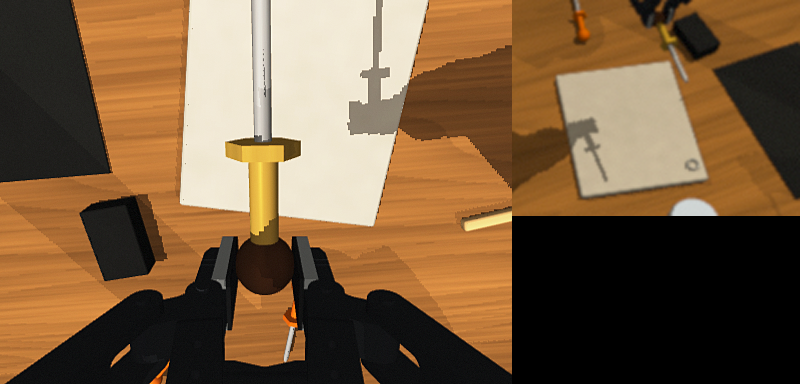

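Call:
{"name": "jog_arm", "arguments": {
  "increments": "0 0 0 0 0 0 -0.425; 0 0 0 0 0 0 -0.424; 0 0 0 0 0 0 -0.423; 0 0 0 0 0 0 -0.422; 0 0 0 0 0 0 -0.421; 0 0 0 0 0 0 -0.42; 0 0 0 0 0 0 -0.42; 0 0 0 0 0 0 -0.42"
}}

```text
clock: 19.1
eef_pos: [484.2, 270.9, 240.3]
tcp_rot: [3.142, 0.0, -0.085]
contact_force: [-0.5, 0.0, -1.0]
opening: 0.295
```

```bash
python3 look.py w18
```

```text
tcp [484.2 270.9 240.3] [ 3.1416  0.     -0.0852] v 0.0018675548511682954 t 19.1 open 0.2947867804540726
[0.28848551256689997, 0.28848551256689997, 0.28848551256689997]
```

View pics/w18c.png

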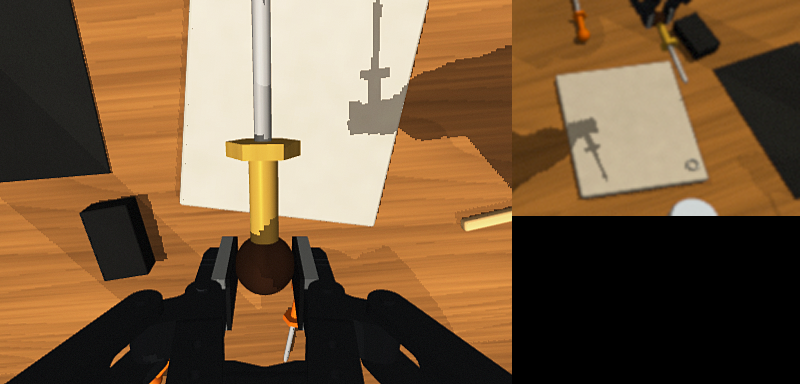

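Call:
{"name": "jog_arm", "arguments": {
  "increments": "0 0 0 0 0 0 -0.419; 0 0 0 0 0 0 -0.418; 0 0 0 0 0 0 -0.417; 0 0 0 0 0 0 -0.416; 0 0 0 0 0 0 -0.415; 0 0 0 0 0 0 -0.414; 0 0 0 0 0 0 -0.413; 0 0 0 0 0 0 -0.413"
}}

```text
clock: 20.0
eef_pos: [484.3, 270.9, 240.3]
tcp_rot: [-3.142, 0.0, -0.085]
contact_force: [0.3, -0.5, -0.5]
opening: 0.291
```

```bash
python3 look.py w19
```

```text
tcp [484.3 270.9 240.3] [-3.1416  0.     -0.0852] v 0.001905490365485341 t 20.0 open 0.29116743643987697
[0.295756937680964, 0.295756937680964, 0.295756937680964]
```

View pics/w19c.png

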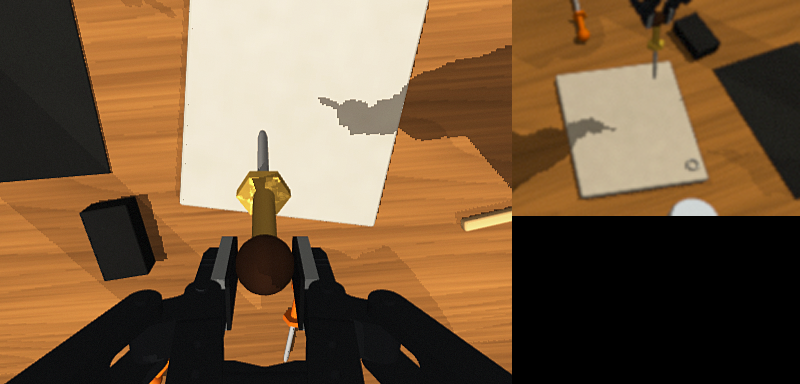

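Call:
{"name": "jog_arm", "arguments": {
  "increments": "0 0 0 0 0 0 -0.413; 0 0 0 0 0 0 -0.412; 0 0 0 0 0 0 -0.412; 0 0 0 0 0 0 -0.411; 0 0 0 0 0 0 -0.411; 0 0 0 0 0 0 -0.411; 0 0 0 0 0 0 -0.411; 0 0 0 0 0 0 -0.411"
}}

```text
clock: 20.9
eef_pos: [484.3, 270.9, 240.3]
tcp_rot: [-3.142, -0.0, -0.085]
contact_force: [-0.2, 0.6, -0.1]
opening: 0.297
```

```bash
python3 look.py w20
```

```text
tcp [484.3 270.9 240.3] [-3.1416 -0.     -0.0852] v 0.0017156663669485115 t 20.9 open 0.2969205127050929
[0.29289162310142436, 0.29289162310142436, 0.29289162310142436]
```

View pics/w20c.png

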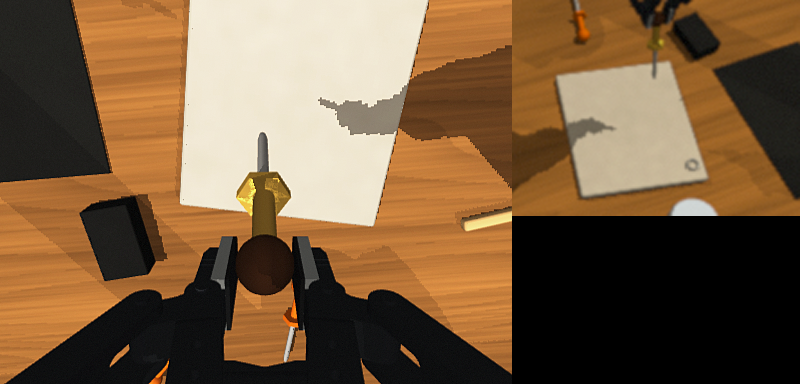

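Call:
{"name": "jog_arm", "arguments": {
  "increments": "0 0 0 0 0 0 -0.41; 0 0 0 0 0 0 -0.409; 0 0 0 0 0 0 -0.408; 0 0 0 0 0 0 -0.407; 0 0 0 0 0 0 -0.406; 0 0 0 0 0 0 -0.405; 0 0 0 0 0 0 -0.405; 0 0 0 0 0 0 -0.405"
}}

```text
clock: 21.8
eef_pos: [484.2, 270.9, 240.3]
tcp_rot: [-3.142, 0.0, -0.085]
contact_force: [0.0, 0.3, -0.9]
opening: 0.3
```

```bash
python3 look.py w21; python3 - <<'E'
from h import *
p,R,s=pose()
for fn in('w20','w21'):
    C=cam(f'pics/{fn}.png'); b=atz(C,265,266,251)
    print(b)
    for a in range(40,95,5):
        t=b+R@[120*np.cos(np.radians(a)),0,120*np.sin(np.radians(a))]; print(a,proj(C,t).round(0)[0],end=' ')
E
```

```text
tcp [484.2 270.9 240.3] [-3.1416  0.     -0.0852] v 0.001860825112370349 t 21.8 open 0.30030920779782194
[0.2962360810056649, 0.2962360810056649, 0.2962360810056649]
[483.66148248 270.44404486 251.        ]
40 [265.  50.] 45 [265.  64.] 50 [265.  77.] 55 [265.  91.] 60 [265. 104.] 65 [265. 117.] 70 [265. 130.] 75 [265. 144.] 80 [265. 157.] 85 [265. 170.] 90 [265. 183.] [483.66120367 270.44326824 251.        ]
40 [265.  50.] 45 [265.  64.] 50 [265.  77.] 55 [265.  91.] 60 [265. 104.] 65 [265. 117.] 70 [265. 130.] 75 [265. 144.] 80 [265. 157.] 85 [265. 170.] 90 [265. 183.]
```

View pics/w21c.png

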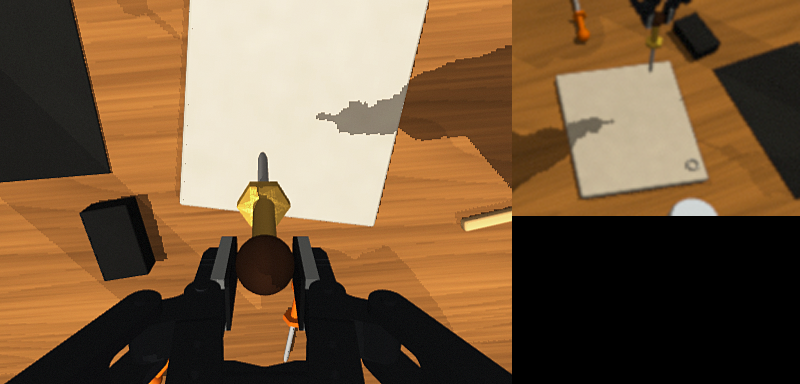

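Call:
{"name": "jog_arm", "arguments": {
  "increments": "0 0 0 0 0 0 -0.404; 0 0 0 0 0 0 -0.404; 0 0 0 0 0 0 -0.403; 0 0 0 0 0 0 -0.403; 0 0 0 0 0 0 -0.402; 0 0 0 0 0 0 -0.402; 0 0 0 0 0 0 -0.401; 0 0 0 0 0 0 -0.401"
}}

```text
clock: 22.7
eef_pos: [484.3, 270.9, 240.3]
tcp_rot: [-3.142, 0.0, -0.085]
contact_force: [0.7, 0.6, -0.5]
opening: 0.296
```

```bash
python3 look.py w22
```

```text
tcp [484.3 270.9 240.3] [-3.1416  0.     -0.0852] v 0.001162509505650011 t 22.7 open 0.29559890119959825
[0.3017374921557339, 0.3017374921557339, 0.3017374921557339]
```

View pics/w22c.png

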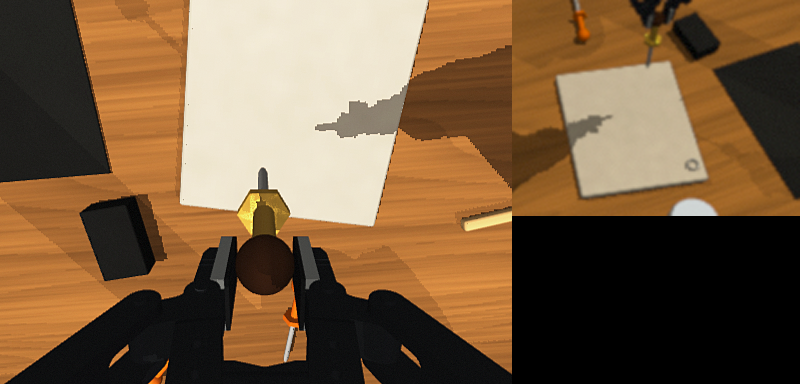

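Call:
{"name": "jog_arm", "arguments": {
  "increments": "0 0 0 0 0 0 -0.43; 0 0 0 0 0 0 -0.46; 0 0 0 0 0 0 -0.6; 0 0 0 0 0 0 -1; 0 0 0 0 0 0 -1; 0 0 0 0 0 0 -1; 0 0 0 0 -0.05 0 -1; 0 0 0 0 -0.05 0 -1",
  "squeeze": 40
}}

```text
clock: 23.6
eef_pos: [484.0, 271.1, 240.6]
tcp_rot: [-3.141, 0.101, -0.085]
contact_force: [0.4, -0.1, -0.5]
opening: 0.277
```

```bash
python3 look.py w23; python3 - <<'E'
from h import *
p,R,s=pose()
C=cam('pics/w23.png'); print(R.round(3))
h=(p-R@[0,0,11]);print('nominal ball',h,proj(C,h))
E
```

```text
tcp [484.  271.1 240.6] [-3.1412  0.1015 -0.0845] v 0.4913787884240046 t 23.6 open 0.276510148751632
[0.27430956603887546, 0.27430956603887546, 0.27430956603887546]
[[ 0.991 -0.086 -0.1  ]
 [-0.085 -0.996  0.009]
 [-0.1   -0.    -0.995]]
nominal ball [486.20647924 270.71715572 251.04344844] [[264.27929068 262.51058068]]
```

View pics/w23c.png

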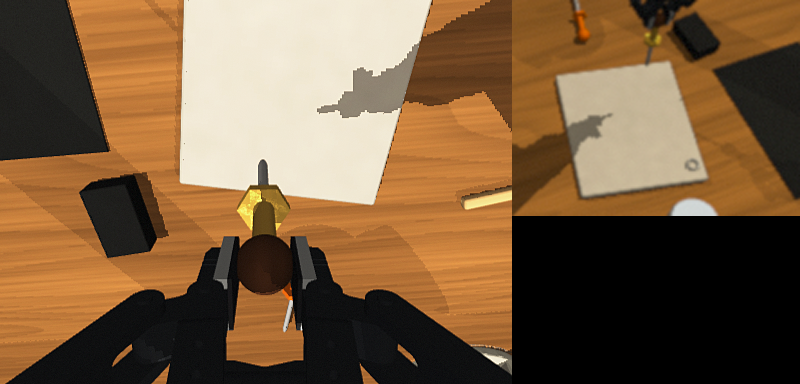

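```bash
cat >> h.py <<'E'
def gob(ball,pitch,yaw,off=(-0.3,0,-11)):
    p,R,s=pose(); Rt=Ro.from_euler('xyz',[np.pi,pitch,yaw]).as_matrix()
    t=np.array(ball)-Rt@np.array(off,float)
    print('tcp',np.round(p,1),'rot',np.round(s['tcp_rot'],3),'t',round(float(s['clock']),2),'ball',np.round(p+R@np.array(off),1))
    print('turn',np.round(Ro.from_matrix(R.T@Rt).as_rotvec(),3),'shift old axes',np.round(R.T@(t-p)/10,2),'new axes',np.round(Rt.T@(t-p)/10,2))
E
python3 -c "
from h import *
gob([530,-237.8,245],0.13,0.034)"
```

```text
tcp [485.1 270.8 240.1] rot [-3.141  0.101 -0.086] t 23.7 ball [485.9 270.7 251.1]
turn [-0.014 -0.029 -0.119] shift old axes [ 8.74 50.3  -0.28] new axes [ 2.7  50.98  0.26]
```

Call:
{"name": "jog_arm", "arguments": {
  "increments": "0 0 0 -0.014 -0.029 -0.119 -1; 0.05 1 0 0 0 0 -1; 0.1 2 0 0 0 0 -1; 0.15 3 0 0 0 0 -1; 0.2 4 0 0 0 0 -1; 0.2 4 0 0 0 0 -1; 0.2 4 0 0 0 0 -1; 0.2 4 0 0 0 0 -1"
}}

```text
clock: 24.5
eef_pos: [502.3, 49.3, 239.0]
tcp_rot: [3.14, 0.127, 0.031]
contact_force: [0.8, -0.0, -0.5]
opening: 0.274
```

Call:
{"name": "jog_arm", "arguments": {
  "increments": "0.2 4 0 0 0 0 -1; 0.2 4 0 0 0 0 -1; 0.2 4 0 0 0 0 -1; 0.2 4 0 0 0 0 -1; 0.2 4 0 0 0 0 -1; 0.2 4 0 0 0 0 -1; 0.2 3 0 0 0 0 -1; 0.2 1.5 0 0 0 0 -1"
}}

```text
clock: 25.3
eef_pos: [527.9, -235.6, 237.0]
tcp_rot: [3.139, 0.128, 0.03]
contact_force: [-0.7, -0.3, -0.3]
opening: 0.275
```

```bash
python3 look.py w24; python3 -c "
from h import *
gob([530,-237.8,245],0.13,0.034)"
```

```text
tcp [ 527.9 -235.6  237. ] [3.1393 0.128  0.0297] v 0.18687597888727356 t 25.3 open 0.2747312786303795
[0.2745462179061104, 0.2745462179061104, 0.2745462179061104]
tcp [ 528.2 -234.6  236.8] rot [3.14  0.128 0.03 ] t 25.4 ball [ 529.3 -234.5  247.8]
turn [ 0.001 -0.002 -0.004] shift old axes [0.09 0.33 0.27] new axes [0.09 0.33 0.27]
```

View pics/w24.png

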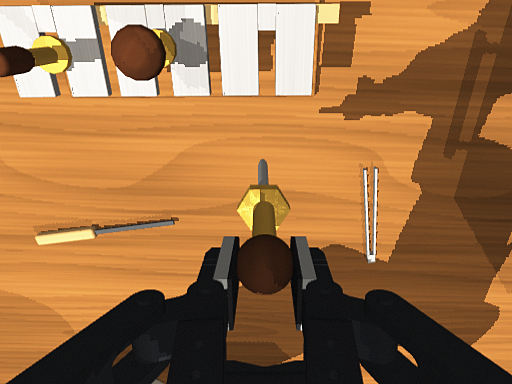

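View pics/w24s.png

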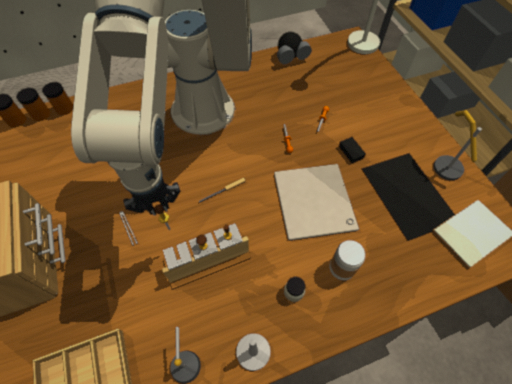

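```bash
python3 -c "
import cv2
t=cv2.imread('pics/w24.png')
cv2.imwrite('pics/cw24.png',cv2.resize(t[0:110,210:330],None,fx=6,fy=5,interpolation=cv2.INTER_CUBIC))
cv2.imwrite('pics/cw24b.png',cv2.resize(t[150:300,210:320],None,fx=5,fy=4,interpolation=cv2.INTER_CUBIC))"
```

```text
(no output)
```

View pics/cw24.png

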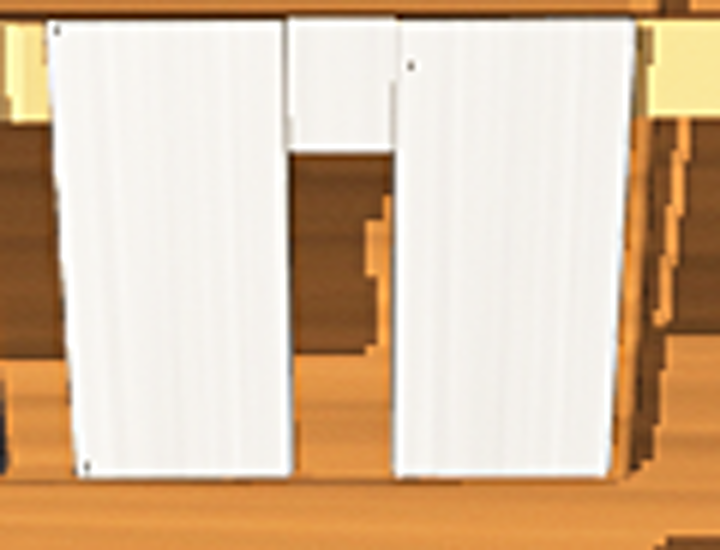

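View pics/cw24b.png

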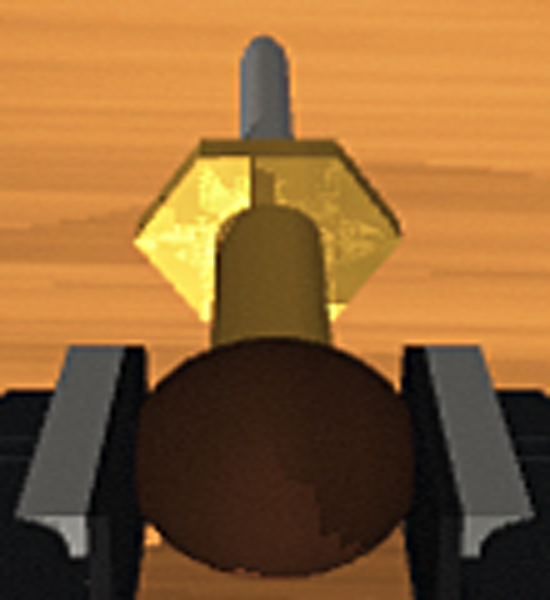

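```bash
python3 - <<'E'
from h import *
C=cam('pics/w24.png')
m=atz(C,266.9,94.8,110);e=atz(C,266.6,30,110);print('mouth',m,'end',e,'yaw',np.arctan2(*(e-m)[1::-1]))
e0=Ro.from_euler('xyz',[3.1393,.128,.0297]).as_matrix();p=np.array([527.9,-235.6,237.])
R=e0
print('mouth tool',R.T@(m-p),'end tool',R.T@(e-p))
b=atz(C,264.6,264.5,248);print('ball',b,R.T@(b-p))
from scipy.optimize import least_squares
f=lambda q:(proj(C,b+120*np.array([np.sin(q[0]),np.sin(q[1]),-np.cos(q[0])*np.cos(q[1])]))[0]-[262.6,158.5])
s=least_squares(f,[0,0]);print('tilt x,y deg',np.degrees(s.x),s.fun)
E
```

```text
mouth [ 576.07405963 -236.47525729  110.        ] end [ 619.53473002 -234.88768192  110.        ] yaw 0.036512777507455636
mouth tool [ 63.94475263   2.03072443 119.82258078] end tool [107.07762753   1.74716947 114.27055712]
ball [ 529.82490165 -235.75207078  248.        ] [  0.49967515   0.23473896 -11.15453245]
tilt x,y deg [1.43835608 0.59886438] [0.00000000e+00 5.68434189e-14]
```

```bash
python3 -c "
from h import *
gob([530,-238.6,172],0.13,0.036,(0.5,0.2,-11.1))"
```

```text
tcp [ 528.2 -234.6  236.8] rot [3.14  0.128 0.03 ] t 25.4 ball [ 530.1 -234.7  247.8]
turn [ 0.001 -0.002 -0.006] shift old axes [0.95 0.38 7.52] new axes [0.96 0.39 7.52]
```

Call:
{"name": "jog_arm", "arguments": {
  "increments": "0.1 0.1 1 0 0 -0.006 -1; 0.2 0.1 1.5 0 0 0 -1; 0.2 0.1 1.5 0 0 0 -1; 0.2 0.09 1.5 0 0 0 -1; 0.2 0 1.2 0 0 0 -1; 0.06 0 0.8 0 0 0 -1; 0 0 0 0 0 0 -1; 0 0 0 0 0 0 -1"
}}

```text
clock: 26.2
eef_pos: [528.7, -236.8, 161.4]
tcp_rot: [-3.141, 0.129, 0.041]
contact_force: [0.0, 0.6, -1.2]
opening: 0.274
```

```bash
python3 look.py w25; python3 -c "
from h import *
gob([530,-238.6,172],0.13,0.036,(0.5,0.2,-11.1))
gob([604,-235.9,172],0.13,0.036,(0.5,0.2,-11.1))"
```

```text
tcp [ 528.7 -236.8  161.4] [-3.1411  0.129   0.0406] v 0.010140626832404399 t 26.2 open 0.2742732871893024
[0.2734243443917082, 0.2734243443917082, 0.2734243443917082]
tcp [ 529. -237.  162.] rot [3.142 0.128 0.04 ] t 26.3 ball [ 530.9 -237.1  172.9]
turn [ 0.001 -0.002  0.004] shift old axes [-0.08  0.14  0.1 ] new axes [-0.08  0.14  0.1 ]
tcp [ 529. -237.  162.] rot [3.142 0.128 0.04 ] t 26.3 ball [ 530.9 -237.1  172.9]
turn [ 0.001 -0.002  0.004] shift old axes [ 7.26  0.17 -0.84] new axes [ 7.26  0.14 -0.86]
```

View pics/w25.png

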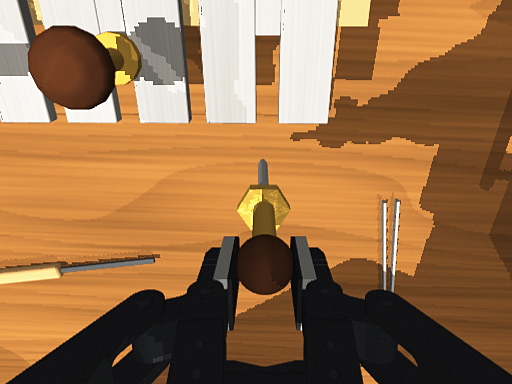

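Call:
{"name": "jog_arm", "arguments": {
  "increments": "0 0.14 0 0 0 0.004 -1; 0.5 0 -0.06 0 0 0 -1; 0.7 0 -0.09 0 0 0 -1; 0.7 0 -0.09 0 0 0 -1; 0.7 0 -0.09 0 0 0 -1; 0.5 0 -0.06 0 0 0 -1; 0 0 0 0 0 0 -1; 0 0 0 0 0 0 -1"
}}

```text
clock: 27.1
eef_pos: [559.7, -236.9, 161.1]
tcp_rot: [-3.142, 0.129, 0.037]
contact_force: [-0.3, 0.2, -0.6]
opening: 0.278
```

```bash
python3 look.py w26; python3 -c "
from h import *
gob([604,-235.9,172],0.13,0.036,(0.5,0.2,-11.1))"
```

```text
tcp [ 559.7 -236.9  161.1] [-3.1415  0.1295  0.0368] v 0.007923017989696001 t 27.1 open 0.27792181126204574
[0.2729892725894113, 0.2729892725894113, 0.2729892725894113]
tcp [ 559.5 -237.   161.1] rot [-3.142  0.129  0.037] t 27.2 ball [ 561.4 -237.1  172.1]
turn [-0.    -0.001  0.001] shift old axes [ 4.22  0.03 -0.54] new axes [ 4.22  0.03 -0.55]
```

View pics/w26.png

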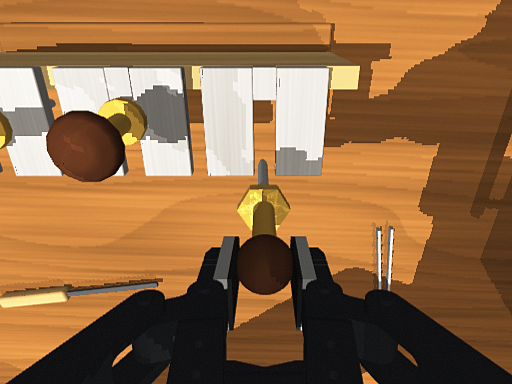

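Call:
{"name": "jog_arm", "arguments": {
  "increments": "0.3 0.03 -0.04 0 0 0 -1; 0.6 0 -0.08 0 0 0 -1; 0.7 0 -0.09 0 0 0 -1; 0.7 0 -0.09 0 0 0 -1; 0.7 0 -0.09 0 0 0 -1; 0.6 0 -0.08 0 0 0 -1; 0.5 0 -0.06 0 0 0 -1; 0 0 0 0 0 0 -1"
}}

```text
clock: 28.0
eef_pos: [601.8, -235.7, 161.1]
tcp_rot: [3.142, 0.129, 0.037]
contact_force: [0.1, 0.7, -0.9]
opening: 0.278
```

```bash
python3 look.py w27; python3 -c "
from h import *
gob([604,-235.9,164],0.13,0.036,(0.5,0.2,-11.1));print(r.sense()['contact_force'])"
python3 -c "
import cv2
t=cv2.imread('pics/w27s.png')
cv2.imwrite('pics/cw27s.png',cv2.resize(t[190:290,130:260],None,fx=6,fy=6,interpolation=cv2.INTER_CUBIC))"
```

```text
tcp [ 601.8 -235.7  161.1] [3.1415 0.1288 0.0369] v 0.01873734110080717 t 28.0 open 0.2779728760843416
[0.2751449851976386, 0.2751449851976386, 0.2751449851976386]
tcp [ 601.  -235.7  161. ] rot [-3.142  0.129  0.037] t 28.1 ball [ 602.9 -235.9  172. ]
turn [ 0.    -0.001  0.001] shift old axes [0.21 0.01 0.78] new axes [0.21 0.01 0.78]
[-0.42517148 -0.06311729 -0.85357079]
```

View pics/w27.png

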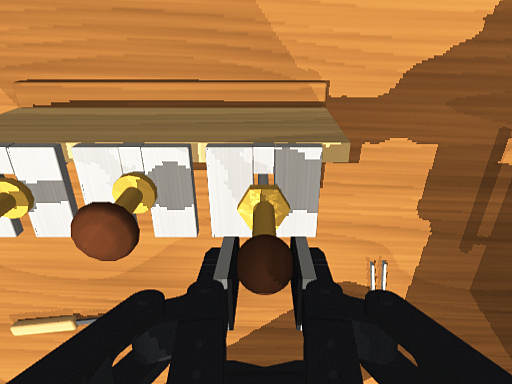

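View pics/cw27s.png

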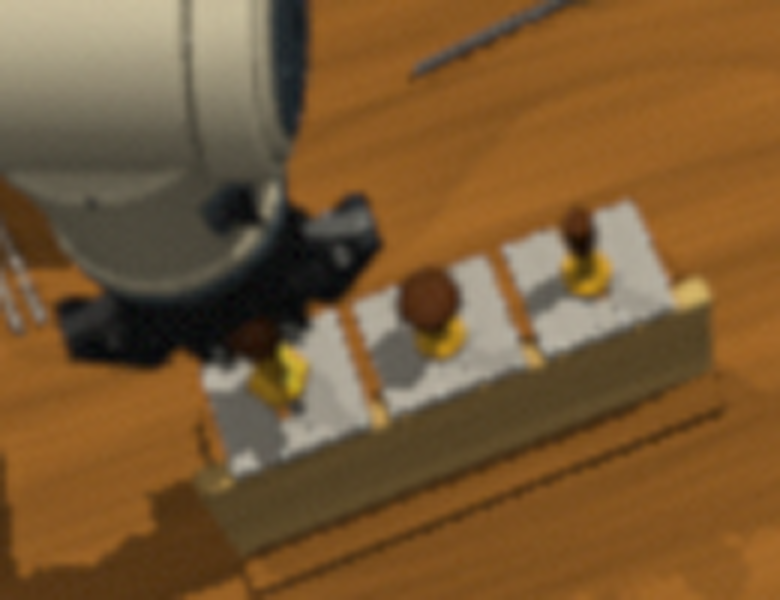

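Call:
{"name": "jog_arm", "arguments": {
  "increments": "0 0 0.2 0 0 0 -1; 0 0 0.2 0 0 0 -1; 0 0 0.2 0 0 0 -1; 0.02 0 0.1 0 0 0 -1; 0 0 0.05 0 0 0 -1; 0 0 0.03 0 0 0 -1; 0 0 0 0 0 0 -1; 0 0 0 0 0 0 -1"
}}

```text
clock: 28.9
eef_pos: [600.3, -235.8, 153.5]
tcp_rot: [3.142, 0.129, 0.037]
contact_force: [0.1, -0.3, -0.4]
opening: 0.276
```

```bash
python3 look.py w28; python3 -c "
from h import *
gob([604,-235.9,163],0.13,0.036,(0.5,0.2,-11.1));print(r.sense()['contact_force'])
t=cv2.imread('pics/w28.png')
cv2.imwrite('pics/cw28.png',cv2.resize(t[130:300,190:340],None,fx=5,fy=3.5,interpolation=cv2.INTER_CUBIC))"
```

```text
tcp [ 600.3 -235.8  153.5] [3.1415 0.129  0.0367] v 0.001535150390201675 t 28.9 open 0.2758479631087017
[0.27265287308658864, 0.27265287308658864, 0.27265287308658864]
tcp [ 600.4 -235.9  153.5] rot [3.141 0.129 0.037] t 29.0 ball [ 602.3 -236.   164.4]
turn [ 0.    -0.001  0.001] shift old axes [ 0.19 -0.    0.12] new axes [ 0.19 -0.    0.12]
[ 0.00624629 -0.13842137 -0.35255475]
```

View pics/cw28.png

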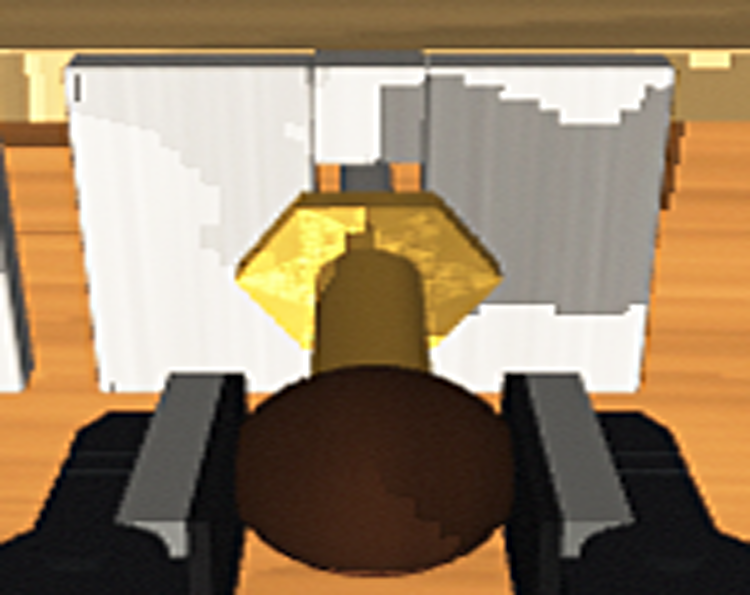

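Call:
{"name": "jog_arm", "arguments": {
  "increments": "0 0 0.03 0 0 0 -1; 0 0 0.03 0 0 0 -1; 0 0 0.03 0 0 0 -1; 0 0 0.02 0 0 0 -1; 0 0 0.02 0 0 0 -1; 0 0 0 0 0 0 -1; 0 0 0 0 0 0 -1; 0 0 0 0 0 0 -1"
}}

```text
clock: 29.8
eef_pos: [600.7, -235.9, 153.1]
tcp_rot: [3.141, 0.128, 0.037]
contact_force: [-0.4, 1.7, 6.4]
opening: 0.275
```

```bash
python3 -c "
from h import *
gob([604,-235.9,163],0.13,0.036,(0.5,0.2,-11.1));print(r.sense()['contact_force'],r.sense()['wrist_torque'])"
```

```text
tcp [ 600.7 -235.9  153.1] rot [3.141 0.128 0.037] t 29.8 ball [ 602.6 -236.   164.1]
turn [ 0.    -0.002  0.001] shift old axes [ 0.15 -0.    0.09] new axes [ 0.15 -0.01  0.09]
[-0.37567188  1.70212491  6.37242128] [ 0.23755615  0.10163316 -0.05149543]
```

Call:
{"name": "jog_arm", "arguments": {
  "increments": "0 0 0 0 0 0 -0.44; 0 0 0 0 0 0 -0.42; 0 0 0 0 0 0 -0.41; 0 0 0 0 0 0 -0.4; 0 0 0 0 0 0 -0.38; 0 0 0 0 0 0 -0.35; 0 0 0 0 0 0 -0.3; 0 0 0 0 0 0 -0.25",
  "squeeze": 20
}}

```text
clock: 30.6
eef_pos: [600.0, -235.9, 151.9]
tcp_rot: [-3.142, 0.129, 0.037]
contact_force: [0.7, 0.5, -1.2]
opening: 0.372
```

Call:
{"name": "jog_arm", "arguments": {
  "increments": "0 0 0 0 0 0 -0.2; 0 0 0 0 0 0 -0.15; 0 0 0 0 0 0 -0.1; 0 0 0 0 0 0 -0.05; 0 0 0 0 0 0 0; 0 0 0 0 0 0 0; 0 0 0 0 0 0 0; 0 0 0 0 0 0 0"
}}

```text
clock: 31.4
eef_pos: [600.1, -235.9, 152.2]
tcp_rot: [3.142, 0.129, 0.037]
contact_force: [-0.6, -1.2, -0.1]
opening: 0.502
```

```bash
python3 look.py w29; python3 -c "
from h import *
gob([604,-235.9,163],0.13,0.036,(0.5,0.2,-11.1));print(r.sense()['contact_force'])"
```

```text
tcp [ 600.1 -235.9  152.2] [3.1415 0.1291 0.0366] v 0.0012797535186080818 t 31.4 open 0.5016975217520947
[0.501270189978854, 0.501270189978854, 0.501270189978854]
tcp [ 600.1 -235.9  152.2] rot [3.142 0.129 0.037] t 31.5 ball [ 602.1 -236.   163.1]
turn [ 0.    -0.001  0.001] shift old axes [ 0.19 -0.   -0.01] new axes [ 0.19 -0.   -0.01]
[-0.5575929  -0.29406896 -0.06936782]
```

View pics/w29.png

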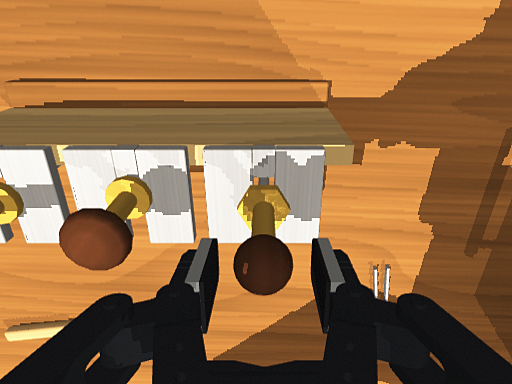

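Released and centred between the fingers. Now straight up.

Call:
{"name": "jog_arm", "arguments": {
  "increments": "-0.1 0 -0.8 0 0 0 0; -0.13 0 -1 0 0 0 0; -0.26 0 -2 0 0 0 0; -0.26 0 -2 0 0 0 0; -0.4 0 -3 0 0 0 0; -0.4 0 -3 0 0 0 0; 0 0 0 0 0 0 0; 0 0 0 0 0 0 0"
}}

```text
clock: 32.3
eef_pos: [600.4, -236.0, 272.7]
tcp_rot: [3.141, 0.127, 0.036]
contact_force: [-1.2, 0.4, -1.0]
opening: 0.5
```

```bash
python3 look.py w30; python3 - <<'E'
from h import *
C=cam('pics/w30.png')
print('exp hung ball/collar px',proj(C,[[602,-235.6,163],[602,-235.6,113],[605.7,-235.4,110]]))
t=cv2.imread('pics/w30s.png')
cv2.imwrite('pics/cw30s.png',cv2.resize(t[190:290,130:260],None,fx=6,fy=6,interpolation=cv2.INTER_CUBIC))
E
```

```text
tcp [ 600.4 -236.   272.7] [3.1406 0.1267 0.0364] v 0.03193464639695747 t 32.3 open 0.5002219892519493
[0.4969546352914828, 0.4969546352914828, 0.4969546352914828]
exp hung ball/collar px [[263.64335234 162.55348134]
 [263.70730519 141.68863995]
 [263.62872054 136.61036662]]
```

View pics/w30.png

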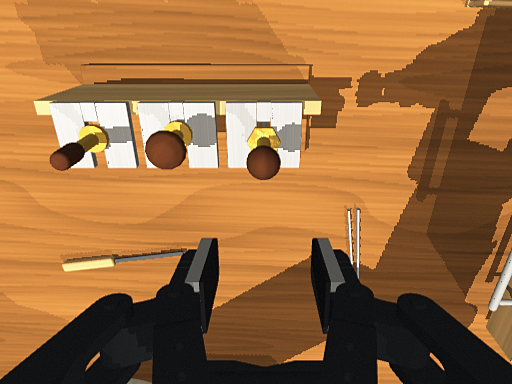

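View pics/cw30s.png

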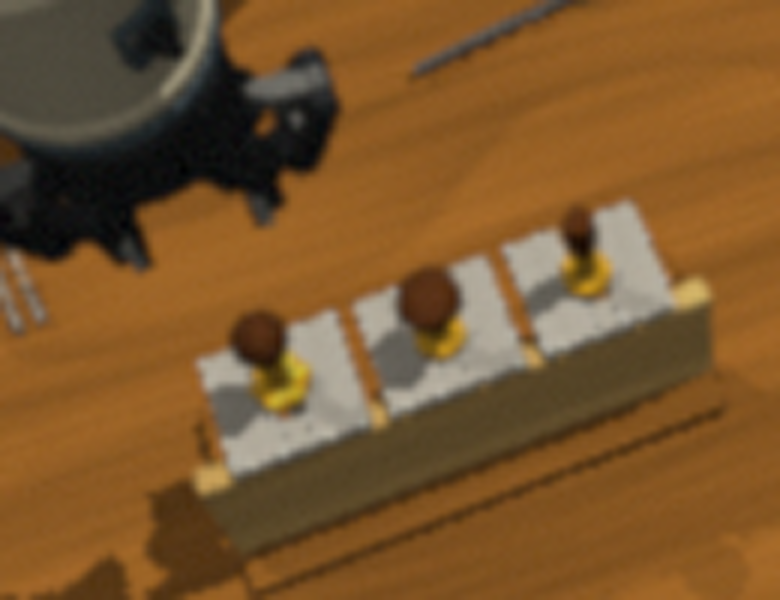

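```bash
python3 -c "
from h import *
C=cam('pics/w30.png');b=atz(C,263.5,163,163);print('ball',b)
print(np.abs(r.sense()['qvel']).max());print(r.sign_off())"
```

```text
ball [ 601.63731163 -235.50490515  163.        ]
0.011719041136891034
the job is handed in; nothing more can be done
None
```

The punch now hangs upright in the empty slot (the rightmost in the top view), released, and I handed the job in at about 32 s.

- **Lift and swing:** I pinched the ball at 40 N and lifted it level to about 250 mm. A squeeze of 3 N had no visible effect. I loosened the grip by opening the fingers in tiny steps until the shank swung down to about 6° from vertical. Regripping left it about 9° from the gripper's axis, so I tilted the gripper 7° to bring the shank to within about 1.5° of vertical.
- **Hang:** I slid the shank in from the slot's mouth and lowered until the collar met the bracket with about 6 N. Then I opened slowly and backed straight up.
- **Last checks:** I assumed the hung height of 163 mm, and at that height the wrist view puts the ball at (601.6, −235.5). The slot centre is at about (605.7, −235.4), so that is about 4 mm along the slot and under 1 mm across. The ball and collar appear within about 3 px of where a hung punch should project. The fingers are clear and about 110 mm above the ball, and the two other hanging tools look unmoved.
- **Disagreement:** the fixed cameras disagreed by about 5 mm early on, so I used the wrist camera's values for the grasp and slot, and those agreed from view to view.

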